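Check a welded pivot bracket's bore on the spring-return lever gauge

ROBOT

A 7-joint arm with a two-finger parallel gripper is mounted at the origin on a cart in front of the work surface, level with it; the furniture and walls round the work are solid. World frame = base frame: x ahead of the robot, y to its left, z up, the work surface at z = 0. Lengths are in m, angles in rad, forces in N, time in s.
With the tool pointing down it reaches from about 0.4 to 0.75 m from the base axis. Payload 19.5 kg.
Tool frame: the origin (TCP) lies on the centre line of the jaws, within the pads' length; the fingertips stand 25 mm ahead of it and the grasp point (between the pads) lies 6 mm ahead of it (env.tcp_to_tips is the distance from the TCP to the fingertips, in m); z points along the fingers, y is the line along which they close (so a half turn about z gives the same grasp; the last joint's range is limited). The gripper opens to 85 mm and grips with 20 to 120 N. Pads are 22 mm wide; open, the fingers measure 114 mm over their backs; the gripper's body (76 mm by 85 mm) begins 54 mm behind the grasp point. The pads swing forward as they close: fully open they stand 13 mm farther back than shut.
Start: joints at [-1.302, 0.707, -0.028, 1.485, 0.022, 0.951, -0.075], TCP at [0.176, 0.547, 0.256] pointing down, gripper open.
Joint ranges: [-2.71, 2.71], [-0.32, 2.16], [-1.57, 1.52], [0, 2.45], [-1.46, 4.6], [0, 2.02], [-2.83, 2.83]. Speed limits (rad/s): [1.89, 1.89, 2.57, 2.57, 3.01, 3.01, 3.01].

INTERFACE

Orientations are given as [roll, pitch, yaw] about the fixed x, y, z axes, in that order (R = Rz(yaw) Ry(pitch) Rx(roll)).
In Python, from station import env gives the robot as it stands.
- The arm moves only by the tool drive_tool, never from a script. Its argument "targets" is a list of rows, each an object of numbers: "gripper": the opening, from 0 (shut) to 1 (fully open); "tx", "ty", "tz": the shift along the tool's x, y, z in m; "ax", "ay", "az": the turn, a rotation vector about the tool's x, y, z in rad. A call has 1 to 12 rows; each row is the pose to reach, as a shift and turn from the pose commanded when the call began, along the tool's axes at that moment; what a row does not reach only later rows make up. A row lasts 1/12 s, in which the tool goes at most 41.7 mm and 7.16 degrees, less where a joint would pass 70% of its speed; a pose out of reach is approached as far as the arm can. A call with a gripper value outside its range is refused whole. The fingers move at their own pace and stop on an object; "grip_force" is the grip in N (left out, the last holds). Time passes only in rows, so rows that repeat a pose let the fingers close. It gives the time, the measured TCP pose, the force, the opening and the grip force at its end, in the units of the state.
- env.observe(): the state, without advancing time (a new reading comes with each control period).
- env.get_image(name): name is "scene" or "top"; returns a dict with "frame" (480x640x3 uint8, blue, green, red), "z_map" (480x640 float32, m along the optical axis (not along the pixel's ray), 0 where there is no reading), "fx", "fy", "cx", "cy" (pixels), "view" (4x4, takes a point from world to camera coordinates). Camera axes: x right, y up, looking along -z (the intrinsics and any distortion apply to the point x, -y, -z); pixel columns grow to the right and rows downward; lengths in m; the calibration is good to about 2 mm. A picture is of the moment at which its call begins.
- env.sign_off(): hands the job in; it is judged then, once.
The state is a dict: "t": time; "joints": joint angles; "joint_vel": joint speeds; "joint_torque": joint torques, N m; "tcp_pos": TCP position; "tcp_rot": TCP orientation; "ft_force": force on the tool from outside, world axes, zero at the start; "ft_torque": the same for the moment, N m; "grip_width": opening from 0.0 (shut) to 1.0 (fully open); "finger_force": force on a finger pad.
Only numpy, scipy, OpenCV 4.12 (cv2) and the standard library are available. Lean on these libraries where they do the work, as an engineer would, in place of code of your own. Each camera call takes 0.05 s, during which the arm holds its last target. There are 200 camera calls.

TASK

Welding can draw the bore of a pivot bracket in, so put the bracket that stands nearest the lever gauge squarely in the gauge's nest, and pull the handle over to send the gauge pin through its bore: right to the end of the stroke if the pin runs freely, but no further than where it firmly binds, without forcing it. With the bracket still in the nest, ease the handle slowly all the way back home; never let it fly back. Then stand the bracket upright in the rectangular tray if the pin went right through, or in the round dish if it bound, and leave the other bracket and everything round about where it is.

Things in the scene. Friction and masses are not known exactly. Their poses are not given: they have to be found in the camera images.
- gauge: lever bore gauge bolted down, grey base 80 (x) by 262 (y) by 12 mm. Origin: on the bench under the nest. +y: the way the pin goes through the bracket (about the robot's left). Along y in mm: end stop plate 24 to 34 (50 wide, 84 high, with a hole for the pin), nest around 0, guide block -45 to -85 (46 wide, 84 high), handle hinge -130. In the nest the bore lies along y, in line with the pin.
- nest (a point): centre of the nest floor, 26 mm above the bench, axes as the gauge. The foot drops between side rails 59 mm apart in x (flared to about 67 mm at their top, 14 mm above this floor), and in y between the end stop plate at +24 mm and a 6 mm high rear lip at -25 mm. Open from above.
- gauge_pin: gauge pin, 17 mm diameter, nose chamfered to 14 mm, sliding along the gauge's y, 60 mm above the bench. Origin: tip of its nose, 26 mm short of the nest centre at home; a full pull carries it 48 mm, right through the bore.
- gauge_handle (a joint): swing of the handle in rad: 0 at home (leaning 0.5 rad from upright to the gauge's -y), growing as it is pulled over towards the nest (+y), stop at 1.0. A spring pulls it home: about 4 N at the knob at home, 9 N at full pull. 1 N more at the knob is 3.5 N more at the pin. In a narrow bore the pin binds between 0.35 and 0.6 rad.
- handle_knob (a point): centre of the grip of the black barrel knob (28 mm diameter, 50 mm long along the handle, top 24 mm beyond this point) on the handle's 11 mm rod, 170 mm from the hinge; 165 mm above the bench at home, 186 mm when upright. A finger reaching down behind it (on its -y side) draws the handle over and the spring keeps it there; a pinch may slip.
- handle_hinge (a point): hinge of the handle, 130 mm to -y of the nest centre, 16 mm above the bench; its axis is the gauge's x.
- bracket_1: steel weld-on bracket, 51 mm high, 0.2-0.45 kg: foot plate 56 (x) by 44 (y) by 8 mm, on it a web and a level tube stub along y (outside 34, length 36 mm, axis 34 mm above the underside, bore 20 mm at both ends). Grasp from above across the tube. Two look-alikes; a bore may be too narrow inside, felt only by gauging. Origin: centre of underside.
- bracket_2: steel weld-on bracket, 51 mm high, 0.2-0.45 kg: foot plate 56 (x) by 44 (y) by 8 mm, on it a web and a level tube stub along y (outside 34, length 36 mm, axis 34 mm above the underside, bore 20 mm at both ends). Grasp from above across the tube. Two look-alikes; a bore may be too narrow inside, felt only by gauging. Origin: centre of underside.
- tray: rectangular sheet aluminium tray, 150 mm (x) by 116 mm (y), rim 24 mm high, floor 2.5 mm thick, for parts that pass. Origin: centre of the underside. It stands at the far left or far right, swapped with the dish from run to run.
- dish: round stainless parts dish, 140 mm across the rim, 27 mm high, flat inner floor 92 mm across and 6 mm above the bench, for rejects. Origin: centre of the underside.
- arrow_magnet: red-sided triangular welding magnet lying on the bench, 60 x 90 x 21 mm; bystander. Origin: centre of the underside.
- bar_c: sawn steel block, 32 x 50 x 36 mm; bystander. Origin: centre of the underside.
- vee_casting: ground vee block standing on end, 46 x 50 x 70 mm; bystander. Origin: centre of the underside.
Mind the look-alikes: they are no part of the job. Leave any orange or yellow look-alike of the bracket_2 alone.

How it is judged:
By the outcome, as a careful person would: the job done as asked, in the order asked, and still so for the second after the job is handed in, with the robot touching nothing.
It also fails if it takes over 72 s, if anything falls off the work surface, if the arm or the gripper's body presses on something with over 40 N, if the wrist force passes 120 N, or if a joint passes its speed limit or range.

## Working session

There is one attempt and no reset: what is moved stays moved. The work goes in short steps, Python scripts to look and compute and a tool call to move; the robot and the scene stay as the last step left them, time stands still between calls to the robot, and variables do not carry over. Pictures are saved under pics/ and viewed, at most 10 in all, crops included, and the job is handed in when it is done.

Besides the shell and the picture viewer there is one more tool, called after "Call:" as name(argument=value, ...) on one line, values as JSON. drive_tool: Moves the arm, as the interface text tells. Its arguments: {"type":"object","properties":{"targets":{"type":"array","items":{"type":"object","properties":{"gripper":{"type":"number"},"tx":{"type":"number"},"ty":{"type":"number"},"tz":{"type":"number"},"ax":{"type":"number"},"ay":{"type":"number"},"az":{"type":"number"}}}},"grip_force":{"type":"number"}},"required":["targets"]}

```bash
mkdir -p pics; ls
cat > h.py <<'E'
import numpy as np, cv2
from station import env
def grab(n):
    im=env.get_image(n); np.savez('/tmp/%s.npz'%n,**im); return im
def load(n): return dict(np.load('/tmp/%s.npz'%n))
def cloud(im):
    z=im['z_map'].astype(float); v,u=np.mgrid[:480,:640]
    c=np.stack([(u-im['cx'])/im['fx']*z,-(v-im['cy'])/im['fy']*z,-z],-1)
    V=np.linalg.inv(im['view']); P=c@V[:3,:3].T+V[:3,3]; P[z==0]=np.nan
    return P
E
python3 - <<'E'
from h import *
print(env.observe()); print(env.tcp_to_tips)
for n in('scene','top'):
    im=grab(n); print(n,im.keys(),im['fx'],im['fy'],im['cx'],im['cy'],im['view']); cv2.imwrite(f'pics/{n}0.png',im['frame'])
E
```

```text
pics
{'t': 0.0, 'joints': array([-1.3017246 ,  0.70708627, -0.02762971,  1.48500634,  0.02201195,
        0.95090374, -0.07550425]), 'joint_vel': array([-2.84506320e-03, -2.04625809e-03, -7.76968623e-04, -5.15520299e-04,
        2.36459320e-04, -1.70268997e-03,  4.23208175e-05]), 'joint_torque': array([-4.13076702e-05, -8.83203006e+01,  1.23435471e+00, -2.36170167e+01,
        1.67905324e-02,  6.52283197e-03, -5.55508245e-05]), 'tcp_pos': array([0.17575473, 0.547227  , 0.25583522]), 'tcp_rot': array([-3.14049242e+00,  3.74279074e-05,  2.83083354e+00]), 'ft_force': array([ 0.16514148, -0.19859421, -0.51326879]), 'ft_torque': array([0.00199113, 0.02761847, 0.01501671]), 'finger_force': 0.0, 'grip_width': 1.0002150936703325}
0.025
scene dict_keys(['frame', 'z_map', 'fx', 'fy', 'cx', 'cy', 'view']) 622.7458620866598 622.7458620866598 317.34323414265157 231.15267611151546 [[-0.88880573 -0.45827586  0.00275903  0.53647467]
 [ 0.29219282 -0.56203652  0.77378182 -0.22970363]
 [-0.35305485  0.68854789  0.63344619 -1.67821071]
 [ 0.          0.          0.          1.        ]]
top dict_keys(['frame', 'z_map', 'fx', 'fy', 'cx', 'cy', 'view']) 437.5957684413991 437.5957684413991 320.5036628783457 240.1979548310242 [[-0.00921679 -0.99991356  0.00937702  0.06272407]
 [ 0.98120064 -0.00723575  0.19285473 -0.59436626]
 [-0.19277021  0.01097824  0.98118251 -1.45364442]
 [ 0.          0.          0.          1.        ]]
```

View pics/scene0.png

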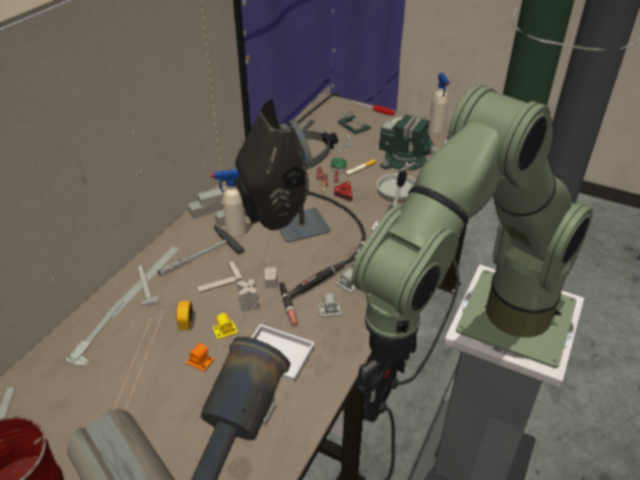

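View pics/top0.png

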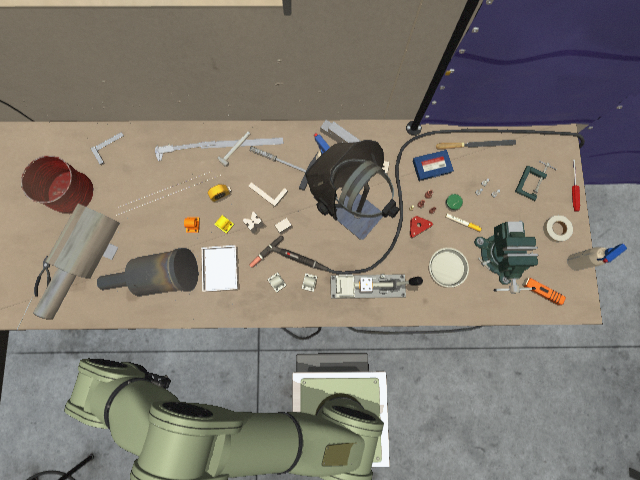

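The top view shows the gauge at (332–420, 287) with its handle knob at about (415, 283). The grey bracket candidates are at (310, 282) and (276, 282). The orange (192, 225) and yellow (224, 224) ones are look-alikes, and the white-grey things at (252, 222) and (283, 226) are the vee block and bar. The tray is at (220, 268) and the dish at (449, 266). The bracket nearest the gauge is the one at (310, 282), and I'll check it in a close crop.

Run:
```python
from h import *
im=load('top'); P=cloud(im)
c=im['frame'][245:320,255:455]; cv2.imwrite('pics/crop1.png',cv2.resize(c,None,fx=4,fy=4,interpolation=cv2.INTER_CUBIC))
def st(name,u0,u1,v0,v1,lo,hi):
    Q=P[v0:v1,u0:u1].reshape(-1,3); Q=Q[(Q[:,2]>lo)&(Q[:,2]<hi)]
    if len(Q)<5: print(name,len(Q));return
    r=cv2.minAreaRect((Q[:,:2]*1000).astype(np.float32))
    print(name,len(Q),'mean',Q.mean(0).round(4),'min',Q.min(0).round(3),'max',Q.max(0).round(3),'rect',np.round(r[0],1),np.round(r[1],1),round(r[2],1))
print('bench',np.nanmedian(P[300:310,240:260,2]))
for n,u0,u1 in(('A',296,324),('B',262,292)):
    st(n+' all',u0,u1,265,300,.004,.08); st(n+' foot',u0,u1,265,300,.004,.014); st(n+' tube',u0,u1,265,300,.04,.08)
st('stop/guide',325,412,265,305,.078,.09)
st('gauge base',325,412,265,305,.006,.02)
st('gauge all',325,430,262,305,.006,.25)
st('knob',395,430,262,305,.12,.25)
st('tray',195,245,240,300,.012,.035); st('dish',425,475,240,295,.015,.035)
```

```text
bench -0.0008985503005087825
A all 297 mean [0.4641 0.0937 0.0238] min [0.397 0.049 0.004] max [0.515 0.145 0.057] rect [456.   97.3] [ 95.  118.7] 89.6
A foot 132 mean [0.4528 0.0994 0.0071] min [0.397 0.05  0.004] max [0.515 0.145 0.014] rect [456.   97.2] [119.   94.6] 0.1
A tube 92 mean [0.4542 0.0988 0.0477] min [0.435 0.081 0.04 ] max [0.47  0.119 0.057] rect [454.6  99. ] [35.1 32.7] 76.8
B all 236 mean [0.4569 0.2105 0.0236] min [0.397 0.162 0.004] max [0.517 0.264 0.054] rect [457.4 213.1] [102.3 119.5] 89.8
B foot 134 mean [0.4585 0.2089 0.0068] min [0.397 0.162 0.004] max [0.517 0.264 0.014] rect [457.4 213.1] [102.3 119.5] 89.8
B tube 90 mean [0.4557 0.2125 0.047 ] min [0.436 0.191 0.04 ] max [0.477 0.235 0.054] rect [455.5 212.7] [31.6 35.8] 33.8
stop/guide 236 mean [ 0.4387 -0.0889  0.0834] min [ 0.414 -0.205  0.078] max [0.461 0.008 0.09 ] rect [437.3 -98.7] [213.5  46.7] 89.8
gauge base 910 mean [ 0.447  -0.1079  0.0118] min [ 0.378 -0.262  0.006] max [0.514 0.043 0.02 ] rect [ 445.7 -110.4] [135.3 306.2] 1.0
gauge all 2023 mean [ 0.4438 -0.1073  0.0409] min [ 0.378 -0.322  0.006] max [0.524 0.043 0.191] rect [ 451.4 -139.9] [146.1 365.6] 0.7
knob 122 mean [ 0.4393 -0.2337  0.1689] min [ 0.427 -0.257  0.121] max [ 0.453 -0.207  0.191] rect [ 440.4 -232.1] [50.5 25.2] 85.7
tray 244 mean [0.5068 0.4194 0.0223] min [0.426 0.35  0.012] max [0.584 0.479 0.031] rect [506.2 413.4] [154.9 122.6] 4.1
dish 313 mean [ 0.5044 -0.4003  0.0239] min [ 0.432 -0.458  0.015] max [ 0.571 -0.319  0.034] rect [ 501.1 -389.3] [137.6 138. ] 61.0
```

View pics/crop1.png

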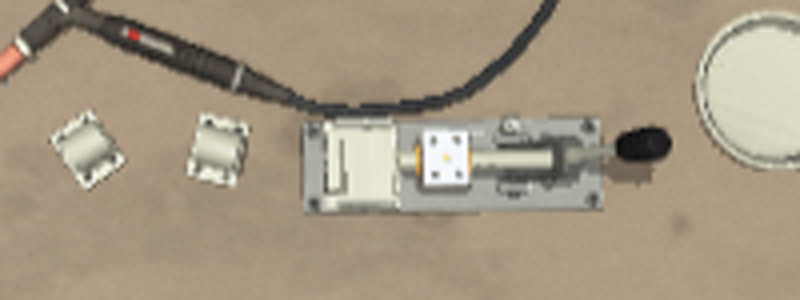

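The crop confirms the chosen grey bracket at crop (218, 150), turned about −13°. The other bracket is at (88, 150), the nest at (365, 165), the white guide block at (445, 157), and the knob at (642, 145). The grey cable passes just behind the nest. Next I'll refine these by ray casting.

```bash
cat >> h.py <<'E'
def ray(im,uv,z):
    uv=np.atleast_2d(np.asarray(uv,float)); z=np.broadcast_to(z,len(uv))
    d=np.c_[(uv[:,0]-im['cx'])/im['fx'],-(uv[:,1]-im['cy'])/im['fy'],-np.ones(len(uv))]
    V=np.linalg.inv(im['view']); d=d@V[:3,:3].T; o=V[:3,3]
    return o+d*((z-o[2])/d[:,2])[:,None]
def rect(im,box,fn,z,show=None):
    u0,u1,v0,v1=box; c=im['frame'][v0:v1,u0:u1]
    S=4; c=cv2.resize(c,None,fx=S,fy=S,interpolation=cv2.INTER_CUBIC).astype(int)
    m=fn(c).astype(np.uint8); n,l,s,_=cv2.connectedComponentsWithStats(m)
    k=1+np.argmax(s[1:,4]); v,u=np.nonzero(l==k)
    uv=np.c_[(u+.5)/S-.5+u0,(v+.5)/S-.5+v0]; Q=ray(im,uv,z)[:,:2]*1000
    r=cv2.minAreaRect(Q.astype(np.float32)); return Q.mean(0).round(1),np.round(r[0],1),np.round(r[1],1),round(r[2],1)
E
python3 - <<'E'
from h import *
im=load('top'); f=im['frame'].astype(int)
for n,u,v in(('foot',302,277),('tube',309,283),('bench',325,262),('base',402,277),('base2',333,300),('guide',371,283),('nest',345,280),('tray rim',203,260)): print(n,f[v,u])
bright=lambda c:(c.min(-1)>165)
notbench=lambda c:(c[...,2]-c[...,0]<28)&(c.max(-1)>150)
grey=lambda c:(c[...,2]-c[...,0]<20)
for g,n in((bright,'bright'),(notbench,'nb'),(grey,'grey')):
    for z in(.008,):
        print(n,'A',rect(im,(295,322,268,300),g,z),'B',rect(im,(264,292,268,300),g,z))
print('base grey',rect(im,(326,412,268,305),grey,.012))
wh=lambda c:(c.min(-1)>205)
print('guide',rect(im,(357,376,270,300),wh,.084))
print('knob',rect(im,(404,428,270,300),lambda c:c.max(-1)<60,.165))
for t in(180,200,220):print('tray',rect(im,(190,250,235,305),lambda c:c.min(-1)>t,.024))
print('dish',rect(im,(424,475,240,295),grey,.027))
E
```

```text
foot [131 157 174]
tube [187 210 210]
bench [126 150 168]
base [83 85 86]
base2 [122 143 160]
guide [250 248 245]
nest [210 228 229]
tray rim [84 88 93]
bright A (array([459.2, 101.3]), array([459.4, 100.9]), array([38.5, 23. ]), 76.8) B (array([456.3, 216. ]), array([456.7, 213.9]), array([57.4, 43.4]), 37.0)
nb A (array([455.6, 100.1]), array([455.6,  99. ]), array([45.1, 58.3]), 75.9) B (array([457.7, 214.8]), array([456.9, 212.5]), array([58.8, 45.8]), 34.1)
grey A (array([452.4,  98. ]), array([455.8,  98.7]), array([44.1, 55.4]), 75.5) B (array([455., 209.]), array([457. , 212.4]), array([57. , 44.5]), 34.7)
base grey (array([ 444.4, -105. ]), array([ 451.3, -109.7]), array([300.7, 105.7]), 89.5)
guide (array([440.7, -91.9]), array([440.8, -92.4]), array([36.1, 44.1]), 89.5)
knob (array([ 441.1, -238.7]), array([ 441. , -238.8]), array([25.2, 43.7]), 13.4)
tray (array([504.9, 409.6]), array([507., 413.]), array([157. , 121.5]), 3.7)
tray (array([503. , 406.5]), array([507.3, 407.5]), array([155.2, 108.9]), 3.8)
tray (array([502.4, 406.8]), array([502.2, 406.8]), array([144.7, 107.8]), 3.9)
dish (array([ 507.1, -401.9]), array([ 502.9, -388.8]), array([132.1, 131.8]), 48.3)
```

Choice: the bracket at pixel (310, 282), which is at world (0.456, 0.099) with yaw −14.5°. The gauge nest is near (0.441, −0.027) with yaw about 0. I'll move above the bracket first.

```bash
cat >> h.py <<'E'
from scipy.spatial.transform import Rotation as Ro
def go(x,y,z,yaw):
    s=env.observe(); R=Ro.from_euler('xyz',s['tcp_rot']); T=Ro.from_euler('xyz',[np.pi,0,np.radians(yaw)])
    print('t',round(s['t'],2),'pos',s['tcp_pos'].round(4),'rpy',np.degrees(s['tcp_rot']).round(2),'F',s['ft_force'].round(1),'grip',round(s['grip_width'],3))
    print('shift',R.inv().apply(np.array([x,y,z])-s['tcp_pos']).round(4),'turn',(R.inv()*T).as_rotvec().round(4))
E
python3 - <<'E'
from h import *
go(.456,.099,.14,75.5)
im=load('top')
# gauge base edges by corners at z=12 mm
cr=np.array([[303,120],[303,212],[602,117],[600,209]])/4+[255,245]
print(ray(im,cr-.4,.012).round(4))
# nest bright body in depth
P=cloud(im)
for lo,hi in((.034,.046),(.020,.032)):
    Q=P[268:302,334:356].reshape(-1,3);Q=Q[(Q[:,2]>lo)&(Q[:,2]<hi)];print(len(Q),Q.min(0).round(3),Q.max(0).round(3),np.median(Q,0).round(3))
E
```

```text
t 0.1 pos [0.1758 0.5473 0.2559] rpy [-179.94   -0.    162.19] F [ 0.9  0.  -0.2] grip 1.005
shift [-0.4039 -0.341   0.1162] turn [-8.0000e-04  7.0000e-04  1.5131e+00]
[[ 0.4806  0.0239  0.012 ]
 [ 0.4005  0.025   0.012 ]
 [ 0.4812 -0.2388  0.012 ]
 [ 0.4009 -0.2333  0.012 ]]
52 [ 0.404 -0.056  0.034] [0.476 0.007 0.045] [ 0.45  -0.03   0.037]
273 [ 0.401 -0.062  0.02 ] [0.492 0.011 0.032] [ 0.436 -0.029  0.026]
```

Call:
drive_tool(targets=[{"tx": -0.404,"ty": -0.341,"tz": 0.116,"az": 1.513,"gripper": 1},{"tx": -0.404,"ty": -0.341,"tz": 0.116,"az": 1.513,"gripper": 1},{"tx": -0.404,"ty": -0.341,"tz": 0.116,"az": 1.513,"gripper": 1},{"tx": -0.404,"ty": -0.341,"tz": 0.116,"az": 1.513,"gripper": 1},{"tx": -0.404,"ty": -0.341,"tz": 0.116,"az": 1.513,"gripper": 1},{"tx": -0.404,"ty": -0.341,"tz": 0.116,"az": 1.513,"gripper": 1},{"tx": -0.404,"ty": -0.341,"tz": 0.116,"az": 1.513,"gripper": 1},{"tx": -0.404,"ty": -0.341,"tz": 0.116,"az": 1.513,"gripper": 1},{"tx": -0.404,"ty": -0.341,"tz": 0.116,"az": 1.513,"gripper": 1},{"tx": -0.404,"ty": -0.341,"tz": 0.116,"az": 1.513,"gripper": 1},{"tx": -0.404,"ty": -0.341,"tz": 0.116,"az": 1.513,"gripper": 1},{"tx": -0.404,"ty": -0.341,"tz": 0.116,"az": 1.513,"gripper": 1}])

```text
$.targets[0]: bad value
```

Call:
drive_tool(targets=[{"tx": -0.03,"ty": -0.025,"tz": 0.01,"ax": 0.0,"ay": 0.0,"az": 0.12,"gripper": 1.0}])

```text
t: 0.18
tcp_pos: [0.1932, 0.5185, 0.2465]
tcp_rot: [3.139, -0.004, 2.72]
ft_force: [-0.6, 2.6, -1.3]
grip_width: 0.999
finger_force: 0.0
```

Call:
drive_tool(targets=[{"tx": -0.409,"ty": -0.269,"tz": 0.106,"ax": 0.0,"ay": 0.0,"az": 1.393,"gripper": 1.0},{"tx": -0.409,"ty": -0.269,"tz": 0.106,"ax": 0.0,"ay": 0.0,"az": 1.393,"gripper": 1.0},{"tx": -0.409,"ty": -0.269,"tz": 0.106,"ax": 0.0,"ay": 0.0,"az": 1.393,"gripper": 1.0},{"tx": -0.409,"ty": -0.269,"tz": 0.106,"ax": 0.0,"ay": 0.0,"az": 1.393,"gripper": 1.0},{"tx": -0.409,"ty": -0.269,"tz": 0.106,"ax": 0.0,"ay": 0.0,"az": 1.393,"gripper": 1.0},{"tx": -0.409,"ty": -0.269,"tz": 0.106,"ax": 0.0,"ay": 0.0,"az": 1.393,"gripper": 1.0},{"tx": -0.409,"ty": -0.269,"tz": 0.106,"ax": 0.0,"ay": 0.0,"az": 1.393,"gripper": 1.0},{"tx": -0.409,"ty": -0.269,"tz": 0.106,"ax": 0.0,"ay": 0.0,"az": 1.393,"gripper": 1.0},{"tx": -0.409,"ty": -0.269,"tz": 0.106,"ax": 0.0,"ay": 0.0,"az": 1.393,"gripper": 1.0},{"tx": -0.409,"ty": -0.269,"tz": 0.106,"ax": 0.0,"ay": 0.0,"az": 1.393,"gripper": 1.0},{"tx": -0.409,"ty": -0.269,"tz": 0.106,"ax": 0.0,"ay": 0.0,"az": 1.393,"gripper": 1.0},{"tx": -0.409,"ty": -0.269,"tz": 0.106,"ax": 0.0,"ay": 0.0,"az": 1.393,"gripper": 1.0}])

```text
t: 1.18
tcp_pos: [0.4562, 0.0981, 0.1399]
tcp_rot: [-3.141, 0.0, 1.31]
ft_force: [0.7, 0.3, 0.3]
grip_width: 0.998
finger_force: 0.0
```

Run:
```python
from h import *
go(.456,.0985,.045,75.5)
im=grab('scene'); c=im['frame'][160:340,280:460]; cv2.imwrite('pics/scene1.png',cv2.resize(c,None,fx=3.3,fy=3.3,interpolation=cv2.INTER_CUBIC))
```

```text
t 1.18 pos [0.4562 0.0981 0.1399] rpy [-1.7998e+02  2.0000e-02  7.5040e+01] F [0.7 0.3 0.3] grip 0.998
shift [ 0.0004 -0.0002  0.0949] turn [-0.0004  0.0003 -0.008 ]
```

View pics/scene1.png

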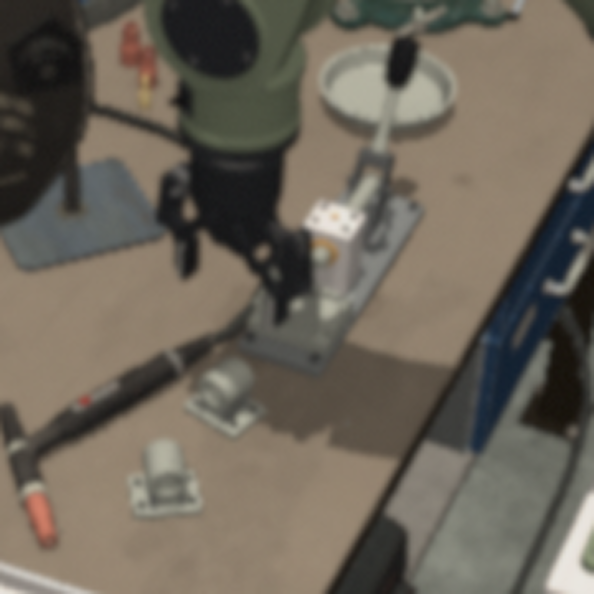

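The scene view shows the chosen bracket at crop (227, 395), clear of the torch cable, with the open gripper above it. The other bracket is at (165, 480). Now I'll descend and grip.

Call:
drive_tool(targets=[{"tx": 0.0,"ty": 0.0,"tz": 0.03,"ax": 0.0,"ay": 0.0,"az": -0.008,"gripper": 1.0},{"tx": 0.0,"ty": 0.0,"tz": 0.06,"ax": 0.0,"ay": 0.0,"az": -0.008,"gripper": 1.0},{"tx": 0.0,"ty": 0.0,"tz": 0.08,"ax": 0.0,"ay": 0.0,"az": -0.008,"gripper": 1.0},{"tx": 0.0,"ty": 0.0,"tz": 0.095,"ax": 0.0,"ay": 0.0,"az": -0.008,"gripper": 1.0},{"tx": 0.0,"ty": 0.0,"tz": 0.095,"ax": 0.0,"ay": 0.0,"az": -0.008,"gripper": 1.0}])

```text
t: 1.65
tcp_pos: [0.4546, 0.0996, 0.0432]
tcp_rot: [-3.138, 0.002, 1.326]
ft_force: [0.3, 0.1, -0.1]
grip_width: 1.0
finger_force: 0.0
```

Call:
drive_tool(grip_force=35, targets=[{"tx": 0.0,"ty": 0.0,"tz": 0.0,"ax": 0.0,"ay": 0.0,"az": 0.0,"gripper": 0.6},{"tx": 0.0,"ty": 0.0,"tz": 0.0,"ax": 0.0,"ay": 0.0,"az": 0.0,"gripper": 0.45},{"tx": 0.0,"ty": 0.0,"tz": 0.0,"ax": 0.0,"ay": 0.0,"az": 0.0,"gripper": 0.3},{"tx": 0.0,"ty": 0.0,"tz": 0.0,"ax": 0.0,"ay": 0.0,"az": 0.0,"gripper": 0.2},{"tx": 0.0,"ty": 0.0,"tz": 0.0,"ax": 0.0,"ay": 0.0,"az": 0.0,"gripper": 0.2},{"tx": 0.0,"ty": 0.0,"tz": 0.0,"ax": 0.0,"ay": 0.0,"az": 0.0,"gripper": 0.2},{"tx": 0.0,"ty": 0.0,"tz": 0.0,"ax": 0.0,"ay": 0.0,"az": 0.0,"gripper": 0.2},{"tx": 0.0,"ty": 0.0,"tz": 0.0,"ax": 0.0,"ay": 0.0,"az": 0.0,"gripper": 0.2}])

```text
t: 2.32
tcp_pos: [0.4559, 0.1001, 0.0463]
tcp_rot: [3.141, -0.001, 1.326]
ft_force: [-1.5, 0.1, 12.0]
grip_width: 0.377
finger_force: 34.0
```

Call:
drive_tool(targets=[{"tx": 0.0,"ty": 0.0,"tz": -0.01,"ax": 0.0,"ay": 0.0,"az": 0.0,"gripper": 0.2},{"tx": 0.0,"ty": 0.0,"tz": -0.03,"ax": 0.0,"ay": 0.0,"az": 0.0,"gripper": 0.2},{"tx": 0.0,"ty": 0.0,"tz": -0.06,"ax": 0.0,"ay": 0.0,"az": 0.0,"gripper": 0.2},{"tx": 0.0,"ty": 0.0,"tz": -0.09,"ax": 0.0,"ay": 0.0,"az": 0.0,"gripper": 0.2},{"tx": 0.0,"ty": 0.0,"tz": -0.1,"ax": 0.0,"ay": 0.0,"az": 0.0,"gripper": 0.2},{"tx": 0.0,"ty": 0.0,"tz": -0.1,"ax": 0.0,"ay": 0.0,"az": 0.0,"gripper": 0.2}])

```text
t: 2.82
tcp_pos: [0.4562, 0.1003, 0.1482]
tcp_rot: [3.138, -0.002, 1.326]
ft_force: [-0.2, 0.0, -4.6]
grip_width: 0.372
finger_force: 37.3
```

Run:
```python
from h import *
go(.4407,-.0275,.145,90)
im=grab('scene'); np.savez('/tmp/s2.npz',**im)
x,y,z=env.observe()['tcp_pos']; p=im['view']@[x,y,z-.06,1]; u=int(im['cx']+im['fx']*p[0]/-p[2]); v=int(im['cy']-im['fy']*p[1]/-p[2]); print(u,v)
c=im['frame'][v-50:v+50,u-50:u+80]; cv2.imwrite('pics/scene2.png',cv2.resize(c,None,fx=5,fy=5,interpolation=cv2.INTER_CUBIC))
```

```text
t 2.82 pos [0.4562 0.1003 0.1482] rpy [ 1.7981e+02 -1.1000e-01  7.5980e+01] F [-0.2  0.  -4.6] grip 0.372
shift [-0.1277  0.0159  0.003 ] turn [ 0.0035 -0.0014 -0.2447]
348 262
```

View pics/scene2.png

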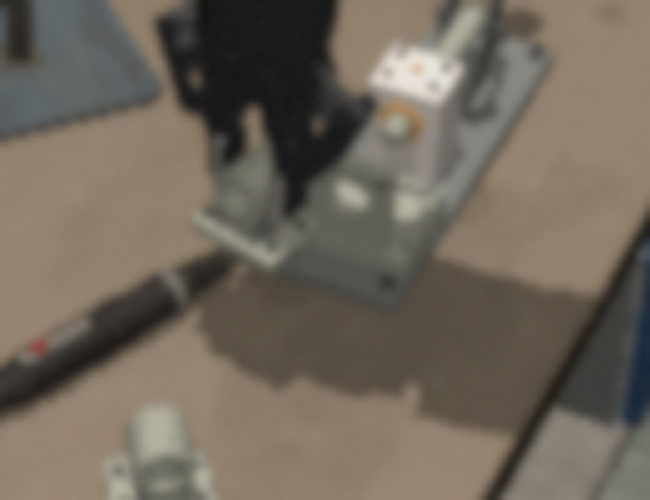

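The bracket is held level, with the tube between the pads and the foot at crop (245, 240). The reading of 4.6 N fits its weight. Now I'll move over the nest.

Call:
drive_tool(targets=[{"tx": -0.03,"ty": 0.004,"tz": 0.0,"ax": 0.0,"ay": 0.0,"az": -0.06,"gripper": 0.2},{"tx": -0.06,"ty": 0.008,"tz": 0.0,"ax": 0.0,"ay": 0.0,"az": -0.12,"gripper": 0.2},{"tx": -0.09,"ty": 0.012,"tz": 0.0,"ax": 0.0,"ay": 0.0,"az": -0.18,"gripper": 0.2},{"tx": -0.115,"ty": 0.015,"tz": 0.0,"ax": 0.0,"ay": 0.0,"az": -0.23,"gripper": 0.2},{"tx": -0.1265,"ty": 0.0157,"tz": 0.0,"ax": 0.0,"ay": 0.0,"az": -0.245,"gripper": 0.2},{"tx": -0.1265,"ty": 0.0157,"tz": 0.0,"ax": 0.0,"ay": 0.0,"az": -0.245,"gripper": 0.2},{"tx": -0.1265,"ty": 0.0157,"tz": 0.0,"ax": 0.0,"ay": 0.0,"az": -0.245,"gripper": 0.2},{"tx": -0.1265,"ty": 0.0157,"tz": 0.0,"ax": 0.0,"ay": 0.0,"az": -0.245,"gripper": 0.2}])

```text
t: 3.53
tcp_pos: [0.44, -0.0259, 0.1449]
tcp_rot: [-3.141, -0.0, 1.571]
ft_force: [0.1, 0.7, -3.2]
grip_width: 0.371
finger_force: 37.3
```

Run:
```python
from h import *
go(.4408,-.0263,.145,90)
im=grab('scene')
x,y,z=env.observe()['tcp_pos']; p=im['view']@[x,y,z-.06,1]; u=int(im['cx']+im['fx']*p[0]/-p[2]); v=int(im['cy']-im['fy']*p[1]/-p[2])
c=im['frame'][v-45:v+45,u-60:u+60]; cv2.imwrite('pics/scene3.png',cv2.resize(c,None,fx=6,fy=6,interpolation=cv2.INTER_CUBIC))
go(.4408,-.0263,.145,90)
t=grab('top'); cv2.imwrite('pics/top3.png',t['frame'])
```

```text
t 3.53 pos [ 0.44   -0.0259  0.1449] rpy [-1.7994e+02 -2.0000e-02  9.0010e+01] F [ 0.1  0.7 -3.2] grip 0.371
shift [-0.0004  0.0008 -0.0001] turn [-0.001  -0.0004  0.0001]
t 3.58 pos [ 0.4401 -0.0257  0.1451] rpy [-1.7996e+02 -2.0000e-02  9.0040e+01] F [-0.4 -0.1 -4.2] grip 0.37
shift [-0.0006  0.0007  0.0001] turn [-0.0008 -0.0004  0.0008]
```

View pics/scene3.png

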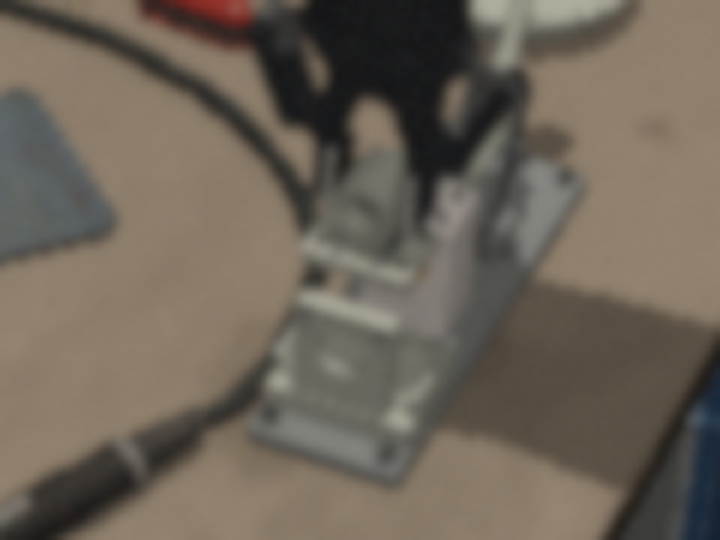

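The bracket hangs square above the nest, its foot edge parallel to the end stop plate. I'll lower it in stages and watch the force.

Call:
drive_tool(targets=[{"tx": -0.0005,"ty": 0.0007,"tz": 0.015,"ax": 0.0,"ay": 0.0,"az": 0.0,"gripper": 0.2},{"tx": -0.0005,"ty": 0.0007,"tz": 0.03,"ax": 0.0,"ay": 0.0,"az": 0.0,"gripper": 0.2},{"tx": -0.0005,"ty": 0.0007,"tz": 0.045,"ax": 0.0,"ay": 0.0,"az": 0.0,"gripper": 0.2},{"tx": -0.0005,"ty": 0.0007,"tz": 0.053,"ax": 0.0,"ay": 0.0,"az": 0.0,"gripper": 0.2},{"tx": -0.0005,"ty": 0.0007,"tz": 0.056,"ax": 0.0,"ay": 0.0,"az": 0.0,"gripper": 0.2},{"tx": -0.0005,"ty": 0.0007,"tz": 0.056,"ax": 0.0,"ay": 0.0,"az": 0.0,"gripper": 0.2}])

```text
t: 4.13
tcp_pos: [0.4407, -0.0268, 0.0892]
tcp_rot: [-3.141, 0.0, 1.571]
ft_force: [0.9, -0.0, -3.5]
grip_width: 0.372
finger_force: 37.2
```

Call:
drive_tool(targets=[{"tx": 0.0,"ty": 0.0,"tz": 0.003,"ax": 0.0,"ay": 0.0,"az": 0.0,"gripper": 0.2},{"tx": 0.0,"ty": 0.0,"tz": 0.006,"ax": 0.0,"ay": 0.0,"az": 0.0,"gripper": 0.2},{"tx": 0.0,"ty": 0.0,"tz": 0.009,"ax": 0.0,"ay": 0.0,"az": 0.0,"gripper": 0.2},{"tx": 0.0,"ty": 0.0,"tz": 0.009,"ax": 0.0,"ay": 0.0,"az": 0.0,"gripper": 0.2}])

```text
t: 4.47
tcp_pos: [0.4408, -0.0271, 0.0803]
tcp_rot: [-3.142, 0.0, 1.571]
ft_force: [0.2, 0.1, -3.4]
grip_width: 0.376
finger_force: 37.2
```

Call:
drive_tool(targets=[{"tx": 0.0,"ty": 0.0,"tz": 0.002,"ax": 0.0,"ay": 0.0,"az": 0.0,"gripper": 0.2},{"tx": 0.0,"ty": 0.0,"tz": 0.004,"ax": 0.0,"ay": 0.0,"az": 0.0,"gripper": 0.2},{"tx": 0.0,"ty": 0.0,"tz": 0.006,"ax": 0.0,"ay": 0.0,"az": 0.0,"gripper": 0.2},{"tx": 0.0,"ty": 0.0,"tz": 0.006,"ax": 0.0,"ay": 0.0,"az": 0.0,"gripper": 0.2}])

```text
t: 4.8
tcp_pos: [0.4406, -0.0271, 0.0742]
tcp_rot: [-3.141, 0.0, 1.571]
ft_force: [-1.0, -0.1, -5.1]
grip_width: 0.372
finger_force: 37.2
```

Call:
drive_tool(targets=[{"tx": 0.0,"ty": 0.0,"tz": 0.001,"ax": 0.0,"ay": 0.0,"az": 0.0,"gripper": 0.2},{"tx": 0.0,"ty": 0.0,"tz": 0.0018,"ax": 0.0,"ay": 0.0,"az": 0.0,"gripper": 0.2},{"tx": 0.0,"ty": 0.0,"tz": 0.0018,"ax": 0.0,"ay": 0.0,"az": 0.0,"gripper": 0.2}])

```text
t: 5.05
tcp_pos: [0.4407, -0.0271, 0.0726]
tcp_rot: [-3.141, 0.0, 1.571]
ft_force: [-1.8, 0.3, -5.2]
grip_width: 0.375
finger_force: 37.2
```

Call:
drive_tool(targets=[{"tx": 0.0,"ty": 0.0,"tz": 0.0006,"ax": 0.0,"ay": 0.0,"az": 0.0,"gripper": 0.2},{"tx": 0.0,"ty": 0.0,"tz": 0.0012,"ax": 0.0,"ay": 0.0,"az": 0.0,"gripper": 0.2},{"tx": 0.0,"ty": 0.0,"tz": 0.0012,"ax": 0.0,"ay": 0.0,"az": 0.0,"gripper": 0.2}])

```text
t: 5.3
tcp_pos: [0.4406, -0.0271, 0.0723]
tcp_rot: [3.141, -0.0, 1.571]
ft_force: [-6.4, 0.7, 25.4]
grip_width: 0.371
finger_force: 40.6
```

Seated: contact force rises at z = 0.0723, the expected nest floor height. I'll release and rise.

Call:
drive_tool(targets=[{"tx": 0.0,"ty": 0.0,"tz": -0.0008,"ax": 0.0,"ay": 0.0,"az": 0.0,"gripper": 0.38},{"tx": 0.0,"ty": 0.0,"tz": -0.0008,"ax": 0.0,"ay": 0.0,"az": 0.0,"gripper": 0.5},{"tx": 0.0,"ty": 0.0,"tz": -0.0008,"ax": 0.0,"ay": 0.0,"az": 0.0,"gripper": 0.65},{"tx": 0.0,"ty": 0.0,"tz": -0.0008,"ax": 0.0,"ay": 0.0,"az": 0.0,"gripper": 0.7},{"tx": 0.0,"ty": 0.0,"tz": -0.02,"ax": 0.0,"ay": 0.0,"az": 0.0,"gripper": 0.7},{"tx": 0.0,"ty": 0.0,"tz": -0.06,"ax": 0.0,"ay": 0.0,"az": 0.0,"gripper": 0.7},{"tx": 0.0,"ty": 0.0,"tz": -0.1,"ax": 0.0,"ay": 0.0,"az": 0.0,"gripper": 0.5},{"tx": 0.0,"ty": 0.0,"tz": -0.14,"ax": 0.0,"ay": 0.0,"az": 0.0,"gripper": 0.3},{"tx": 0.0,"ty": 0.0,"tz": -0.17,"ax": 0.0,"ay": 0.0,"az": 0.0,"gripper": 0.1},{"tx": 0.0,"ty": 0.0,"tz": -0.185,"ax": 0.0,"ay": 0.0,"az": 0.0,"gripper": 0.0},{"tx": 0.0,"ty": 0.0,"tz": -0.185,"ax": 0.0,"ay": 0.0,"az": 0.0,"gripper": 0.0}])

```text
t: 6.22
tcp_pos: [0.4418, -0.0271, 0.2594]
tcp_rot: [3.137, 0.0, 1.571]
ft_force: [0.3, -0.0, -0.5]
grip_width: 0.006
finger_force: 0.0
```

Run:
```python
from h import *
go(.441,-.285,.257,90)
im=grab('scene'); cv2.imwrite('pics/scene4.png',cv2.resize(im['frame'][190:270,330:430],None,fx=6,fy=6,interpolation=cv2.INTER_CUBIC))
P=cloud(im); Q=P[190:270,330:430].reshape(-1,3)
k=(abs(Q[:,0]-.441)<.02)&(abs(Q[:,1]+.0275)<.02)&(Q[:,2]<.1); print('top of bracket',np.percentile(Q[k,2],[50,90,99]).round(4))
```

```text
t 6.22 pos [ 0.4418 -0.0271  0.2594] rpy [179.71   0.    90.  ] F [ 0.3 -0.  -0.5] grip 0.006
shift [-0.2579 -0.0008  0.0024] turn [ 0.0051  0.     -0.    ]
top of bracket [0.0735 0.0791 0.0818]
```

View pics/scene4.png

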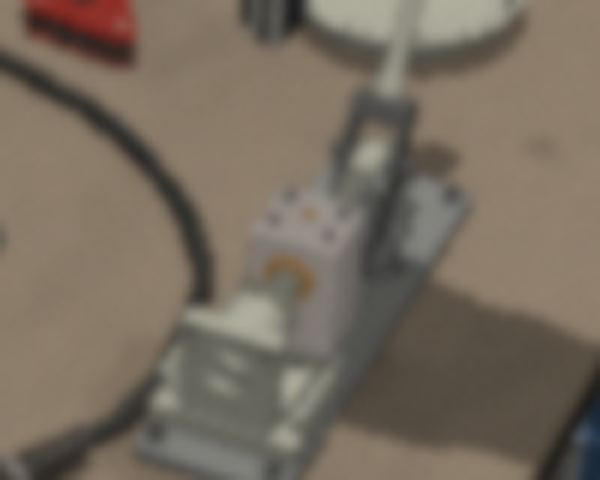

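The bracket sits down in the nest behind the stop plate, with the tube top at about 77 mm as expected. The pin is in line and the handle is at home. Next the shut gripper goes over and down behind the knob.

Call:
drive_tool(targets=[{"tx": -0.04,"ty": -0.0008,"tz": 0.0,"ax": 0.0,"ay": 0.0,"az": 0.0,"gripper": 0.0},{"tx": -0.08,"ty": -0.0008,"tz": 0.0,"ax": 0.0,"ay": 0.0,"az": 0.0,"gripper": 0.0},{"tx": -0.12,"ty": -0.0008,"tz": 0.0,"ax": 0.0,"ay": 0.0,"az": 0.0,"gripper": 0.0},{"tx": -0.16,"ty": -0.0008,"tz": 0.0,"ax": 0.0,"ay": 0.0,"az": 0.0,"gripper": 0.0},{"tx": -0.2,"ty": -0.0008,"tz": 0.0,"ax": 0.0,"ay": 0.0,"az": 0.0,"gripper": 0.0},{"tx": -0.24,"ty": -0.0008,"tz": 0.0,"ax": 0.0,"ay": 0.0,"az": 0.0,"gripper": 0.0},{"tx": -0.275,"ty": -0.0008,"tz": 0.0,"ax": 0.0,"ay": 0.0,"az": 0.0,"gripper": 0.0},{"tx": -0.275,"ty": -0.0008,"tz": 0.0,"ax": 0.0,"ay": 0.0,"az": 0.0,"gripper": 0.0},{"tx": -0.275,"ty": -0.0008,"tz": 0.03,"ax": 0.0,"ay": 0.0,"az": 0.0,"gripper": 0.0},{"tx": -0.275,"ty": -0.0008,"tz": 0.06,"ax": 0.0,"ay": 0.0,"az": 0.0,"gripper": 0.0},{"tx": -0.275,"ty": -0.0008,"tz": 0.08,"ax": 0.0,"ay": 0.0,"az": 0.0,"gripper": 0.0},{"tx": -0.275,"ty": -0.0008,"tz": 0.08,"ax": 0.0,"ay": 0.0,"az": 0.0,"gripper": 0.0}])

```text
t: 7.27
tcp_pos: [0.4386, -0.301, 0.1723]
tcp_rot: [-3.136, -0.004, 1.571]
ft_force: [-1.1, 0.2, 0.0]
grip_width: -0.0
finger_force: 0.0
```

Call:
drive_tool(targets=[{"tx": 0.005,"ty": 0.0,"tz": 0.0,"ax": 0.0,"ay": 0.0,"az": 0.0,"gripper": 0.0},{"tx": 0.01,"ty": 0.0,"tz": 0.0,"ax": 0.0,"ay": 0.0,"az": 0.0,"gripper": 0.0},{"tx": 0.015,"ty": 0.0,"tz": 0.0,"ax": 0.0,"ay": 0.0,"az": 0.0,"gripper": 0.0},{"tx": 0.02,"ty": 0.0,"tz": 0.0,"ax": 0.0,"ay": 0.0,"az": 0.0,"gripper": 0.0},{"tx": 0.02,"ty": 0.0,"tz": 0.0,"ax": 0.0,"ay": 0.0,"az": 0.0,"gripper": 0.0}])

```text
t: 7.68
tcp_pos: [0.4405, -0.2809, 0.1773]
tcp_rot: [3.141, 0.0, 1.572]
ft_force: [0.3, 0.4, -0.4]
grip_width: -0.002
finger_force: 0.0
```

Call:
drive_tool(targets=[{"tx": 0.003,"ty": 0.0,"tz": 0.0,"ax": 0.0,"ay": 0.0,"az": 0.0,"gripper": 0.0},{"tx": 0.006,"ty": 0.0,"tz": 0.0,"ax": 0.0,"ay": 0.0,"az": 0.0,"gripper": 0.0},{"tx": 0.009,"ty": 0.0,"tz": 0.0,"ax": 0.0,"ay": 0.0,"az": 0.0,"gripper": 0.0},{"tx": 0.012,"ty": 0.0,"tz": 0.0,"ax": 0.0,"ay": 0.0,"az": 0.0,"gripper": 0.0},{"tx": 0.012,"ty": 0.0,"tz": 0.0,"ax": 0.0,"ay": 0.0,"az": 0.0,"gripper": 0.0}])

```text
t: 8.1
tcp_pos: [0.4401, -0.2694, 0.1765]
tcp_rot: [-3.142, -0.0, 1.571]
ft_force: [0.3, 0.8, -0.5]
grip_width: -0.0
finger_force: 0.0
```

Call:
drive_tool(targets=[{"tx": 0.003,"ty": 0.0,"tz": 0.0,"ax": 0.0,"ay": 0.0,"az": 0.0,"gripper": 0.0},{"tx": 0.006,"ty": 0.0,"tz": 0.0,"ax": 0.0,"ay": 0.0,"az": 0.0,"gripper": 0.0},{"tx": 0.009,"ty": 0.0,"tz": 0.0,"ax": 0.0,"ay": 0.0,"az": 0.0,"gripper": 0.0},{"tx": 0.009,"ty": 0.0,"tz": 0.0,"ax": 0.0,"ay": 0.0,"az": 0.0,"gripper": 0.0}])

```text
t: 8.43
tcp_pos: [0.4403, -0.262, 0.1771]
tcp_rot: [3.14, 0.002, 1.57]
ft_force: [-1.1, -8.7, 4.9]
grip_width: -0.0
finger_force: 4.0
```

Contact with the knob, about 9 N at TCP y ≈ −0.263. The binding zone of 0.35–0.6 rad corresponds to about 60–105 mm of travel. I'll pull gently.

Call:
drive_tool(targets=[{"tx": 0.003,"ty": 0.0,"tz": 0.0,"ax": 0.0,"ay": 0.0,"az": 0.0,"gripper": 0.0},{"tx": 0.006,"ty": 0.0,"tz": 0.0,"ax": 0.0,"ay": 0.0,"az": 0.0,"gripper": 0.0},{"tx": 0.009,"ty": 0.0,"tz": 0.0,"ax": 0.0,"ay": 0.0,"az": 0.0,"gripper": 0.0},{"tx": 0.012,"ty": 0.0,"tz": 0.0,"ax": 0.0,"ay": 0.0,"az": 0.0,"gripper": 0.0},{"tx": 0.015,"ty": 0.0,"tz": 0.0,"ax": 0.0,"ay": 0.0,"az": 0.0,"gripper": 0.0},{"tx": 0.018,"ty": 0.0,"tz": 0.0,"ax": 0.0,"ay": 0.0,"az": 0.0,"gripper": 0.0},{"tx": 0.021,"ty": 0.0,"tz": 0.0,"ax": 0.0,"ay": 0.0,"az": 0.0,"gripper": 0.0},{"tx": 0.024,"ty": 0.0,"tz": 0.0,"ax": 0.0,"ay": 0.0,"az": 0.0,"gripper": 0.0}])

```text
t: 9.1
tcp_pos: [0.4402, -0.2382, 0.1769]
tcp_rot: [3.14, 0.002, 1.57]
ft_force: [-1.2, -8.2, 4.8]
grip_width: 0.002
finger_force: 2.5
```

Call:
drive_tool(targets=[{"tx": 0.003,"ty": 0.0,"tz": 0.0,"ax": 0.0,"ay": 0.0,"az": 0.0,"gripper": 0.0},{"tx": 0.006,"ty": 0.0,"tz": 0.0,"ax": 0.0,"ay": 0.0,"az": 0.0,"gripper": 0.0},{"tx": 0.009,"ty": 0.0,"tz": 0.0,"ax": 0.0,"ay": 0.0,"az": 0.0,"gripper": 0.0},{"tx": 0.012,"ty": 0.0,"tz": 0.0,"ax": 0.0,"ay": 0.0,"az": 0.0,"gripper": 0.0},{"tx": 0.014,"ty": 0.0,"tz": 0.0,"ax": 0.0,"ay": 0.0,"az": 0.0,"gripper": 0.0},{"tx": 0.016,"ty": 0.0,"tz": 0.0,"ax": 0.0,"ay": 0.0,"az": 0.0,"gripper": 0.0},{"tx": 0.018,"ty": 0.0,"tz": 0.0,"ax": 0.0,"ay": 0.0,"az": 0.0,"gripper": 0.0}])

```text
t: 9.68
tcp_pos: [0.4402, -0.2201, 0.1769]
tcp_rot: [3.14, 0.002, 1.57]
ft_force: [0.2, -7.8, 5.2]
grip_width: 0.001
finger_force: 0.0
```

Call:
drive_tool(targets=[{"tx": 0.002,"ty": 0.0,"tz": 0.0,"ax": 0.0,"ay": 0.0,"az": 0.0,"gripper": 0.0},{"tx": 0.004,"ty": 0.0,"tz": 0.0,"ax": 0.0,"ay": 0.0,"az": 0.0,"gripper": 0.0},{"tx": 0.006,"ty": 0.0,"tz": 0.0,"ax": 0.0,"ay": 0.0,"az": 0.0,"gripper": 0.0},{"tx": 0.008,"ty": 0.0,"tz": 0.0,"ax": 0.0,"ay": 0.0,"az": 0.0,"gripper": 0.0},{"tx": 0.01,"ty": 0.0,"tz": 0.0,"ax": 0.0,"ay": 0.0,"az": 0.0,"gripper": 0.0}])

```text
t: 10.1
tcp_pos: [0.4403, -0.2101, 0.1769]
tcp_rot: [3.14, 0.002, 1.57]
ft_force: [-0.7, -7.8, 5.4]
grip_width: 0.001
finger_force: 0.0
```

Call:
drive_tool(targets=[{"tx": 0.001,"ty": 0.0,"tz": 0.0,"ax": 0.0,"ay": 0.0,"az": 0.0,"gripper": 0.0},{"tx": 0.002,"ty": 0.0,"tz": 0.0,"ax": 0.0,"ay": 0.0,"az": 0.0,"gripper": 0.0},{"tx": 0.003,"ty": 0.0,"tz": 0.0,"ax": 0.0,"ay": 0.0,"az": 0.0,"gripper": 0.0},{"tx": 0.004,"ty": 0.0,"tz": 0.0,"ax": 0.0,"ay": 0.0,"az": 0.0,"gripper": 0.0},{"tx": 0.005,"ty": 0.0,"tz": 0.0,"ax": 0.0,"ay": 0.0,"az": 0.0,"gripper": 0.0}])

```text
t: 10.52
tcp_pos: [0.4401, -0.2049, 0.1767]
tcp_rot: [3.141, 0.002, 1.57]
ft_force: [0.8, -6.8, 0.2]
grip_width: -0.002
finger_force: 0.0
```

Call:
drive_tool(targets=[{"tx": 0.001,"ty": 0.0,"tz": 0.0,"ax": 0.0,"ay": 0.0,"az": 0.0,"gripper": 0.0},{"tx": 0.002,"ty": 0.0,"tz": 0.0,"ax": 0.0,"ay": 0.0,"az": 0.0,"gripper": 0.0},{"tx": 0.003,"ty": 0.0,"tz": 0.0,"ax": 0.0,"ay": 0.0,"az": 0.0,"gripper": 0.0},{"tx": 0.004,"ty": 0.0,"tz": 0.0,"ax": 0.0,"ay": 0.0,"az": 0.0,"gripper": 0.0}])

```text
t: 10.85
tcp_pos: [0.4401, -0.2009, 0.1767]
tcp_rot: [3.141, 0.002, 1.57]
ft_force: [0.1, -6.8, 1.4]
grip_width: -0.0
finger_force: 0.0
```

Call:
drive_tool(targets=[{"tx": 0.0005,"ty": 0.0,"tz": 0.0,"ax": 0.0,"ay": 0.0,"az": 0.0,"gripper": 0.0},{"tx": 0.001,"ty": 0.0,"tz": 0.0,"ax": 0.0,"ay": 0.0,"az": 0.0,"gripper": 0.0},{"tx": 0.0015,"ty": 0.0,"tz": 0.0,"ax": 0.0,"ay": 0.0,"az": 0.0,"gripper": 0.0},{"tx": 0.002,"ty": 0.0,"tz": 0.0,"ax": 0.0,"ay": 0.0,"az": 0.0,"gripper": 0.0}])

```text
t: 11.18
tcp_pos: [0.4401, -0.1989, 0.1767]
tcp_rot: [3.141, 0.002, 1.57]
ft_force: [0.9, -5.7, 3.4]
grip_width: -0.002
finger_force: 0.0
```

Call:
drive_tool(targets=[{"tx": 0.0007,"ty": 0.0,"tz": 0.0,"ax": 0.0,"ay": 0.0,"az": 0.0,"gripper": 0.0},{"tx": 0.0014,"ty": 0.0,"tz": 0.0,"ax": 0.0,"ay": 0.0,"az": 0.0,"gripper": 0.0},{"tx": 0.002,"ty": 0.0,"tz": 0.0,"ax": 0.0,"ay": 0.0,"az": 0.0,"gripper": 0.0}])

```text
t: 11.43
tcp_pos: [0.4402, -0.1969, 0.1767]
tcp_rot: [3.141, 0.002, 1.57]
ft_force: [-0.6, -6.8, 2.5]
grip_width: 0.006
finger_force: 0.0
```

Call:
drive_tool(targets=[{"tx": 0.0003,"ty": 0.0,"tz": 0.0,"ax": 0.0,"ay": 0.0,"az": 0.0,"gripper": 0.0},{"tx": 0.0006,"ty": 0.0,"tz": 0.0,"ax": 0.0,"ay": 0.0,"az": 0.0,"gripper": 0.0},{"tx": 0.001,"ty": 0.0,"tz": 0.0,"ax": 0.0,"ay": 0.0,"az": 0.0,"gripper": 0.0}])

```text
t: 11.68
tcp_pos: [0.4401, -0.196, 0.1767]
tcp_rot: [3.141, 0.002, 1.57]
ft_force: [-0.3, -7.6, 0.9]
grip_width: 0.001
finger_force: 0.0
```

Call:
drive_tool(targets=[{"tx": 0.0007,"ty": 0.0,"tz": 0.0,"ax": 0.0,"ay": 0.0,"az": 0.0,"gripper": 0.0},{"tx": 0.0014,"ty": 0.0,"tz": 0.0,"ax": 0.0,"ay": 0.0,"az": 0.0,"gripper": 0.0},{"tx": 0.002,"ty": 0.0,"tz": 0.0,"ax": 0.0,"ay": 0.0,"az": 0.0,"gripper": 0.0}])

```text
t: 11.93
tcp_pos: [0.4401, -0.1939, 0.1767]
tcp_rot: [3.141, 0.002, 1.57]
ft_force: [0.9, -7.0, 3.1]
grip_width: -0.001
finger_force: 0.0
```

Call:
drive_tool(targets=[{"tx": 0.0005,"ty": 0.0,"tz": 0.0,"ax": 0.0,"ay": 0.0,"az": 0.0,"gripper": 0.0},{"tx": 0.001,"ty": 0.0,"tz": 0.0,"ax": 0.0,"ay": 0.0,"az": 0.0,"gripper": 0.0}])

```text
t: 12.1
tcp_pos: [0.4402, -0.193, 0.1767]
tcp_rot: [3.141, 0.002, 1.57]
ft_force: [-0.6, -7.4, 2.3]
grip_width: -0.002
finger_force: 0.0
```

Call:
drive_tool(targets=[{"tx": 0.0007,"ty": 0.0,"tz": 0.0,"ax": 0.0,"ay": 0.0,"az": 0.0,"gripper": 0.0},{"tx": 0.0014,"ty": 0.0,"tz": 0.0,"ax": 0.0,"ay": 0.0,"az": 0.0,"gripper": 0.0},{"tx": 0.002,"ty": 0.0,"tz": 0.0,"ax": 0.0,"ay": 0.0,"az": 0.0,"gripper": 0.0}])

```text
t: 12.35
tcp_pos: [0.4402, -0.191, 0.1768]
tcp_rot: [3.141, 0.002, 1.57]
ft_force: [-0.2, -7.5, 2.8]
grip_width: -0.004
finger_force: 0.0
```

Call:
drive_tool(targets=[{"tx": 0.0005,"ty": 0.0,"tz": 0.0,"ax": 0.0,"ay": 0.0,"az": 0.0,"gripper": 0.0},{"tx": 0.001,"ty": 0.0,"tz": 0.0,"ax": 0.0,"ay": 0.0,"az": 0.0,"gripper": 0.0}])

```text
t: 12.52
tcp_pos: [0.4402, -0.1901, 0.1768]
tcp_rot: [3.141, 0.002, 1.57]
ft_force: [0.5, -7.7, 2.0]
grip_width: 0.0
finger_force: 0.0
```

Call:
drive_tool(targets=[{"tx": 0.0007,"ty": 0.0,"tz": 0.0,"ax": 0.0,"ay": 0.0,"az": 0.0,"gripper": 0.0},{"tx": 0.0014,"ty": 0.0,"tz": 0.0,"ax": 0.0,"ay": 0.0,"az": 0.0,"gripper": 0.0},{"tx": 0.002,"ty": 0.0,"tz": 0.0,"ax": 0.0,"ay": 0.0,"az": 0.0,"gripper": 0.0}])

```text
t: 12.77
tcp_pos: [0.4402, -0.188, 0.1768]
tcp_rot: [3.141, 0.002, 1.57]
ft_force: [0.4, -6.6, 2.9]
grip_width: 0.0
finger_force: 0.0
```

Call:
drive_tool(targets=[{"tx": 0.0005,"ty": 0.0,"tz": 0.0,"ax": 0.0,"ay": 0.0,"az": 0.0,"gripper": 0.0},{"tx": 0.001,"ty": 0.0,"tz": 0.0,"ax": 0.0,"ay": 0.0,"az": 0.0,"gripper": 0.0}])

```text
t: 12.93
tcp_pos: [0.4401, -0.187, 0.1768]
tcp_rot: [3.141, 0.002, 1.57]
ft_force: [0.3, -7.7, 3.1]
grip_width: 0.001
finger_force: 0.0
```

Call:
drive_tool(targets=[{"tx": 0.0007,"ty": 0.0,"tz": 0.0,"ax": 0.0,"ay": 0.0,"az": 0.0,"gripper": 0.0},{"tx": 0.0014,"ty": 0.0,"tz": 0.0,"ax": 0.0,"ay": 0.0,"az": 0.0,"gripper": 0.0},{"tx": 0.002,"ty": 0.0,"tz": 0.0,"ax": 0.0,"ay": 0.0,"az": 0.0,"gripper": 0.0}])

```text
t: 13.18
tcp_pos: [0.4402, -0.185, 0.1768]
tcp_rot: [3.141, 0.002, 1.57]
ft_force: [0.5, -8.0, 3.9]
grip_width: -0.0
finger_force: 0.0
```

Call:
drive_tool(targets=[{"tx": 0.0005,"ty": 0.0,"tz": 0.0,"ax": 0.0,"ay": 0.0,"az": 0.0,"gripper": 0.0},{"tx": 0.001,"ty": 0.0,"tz": 0.0,"ax": 0.0,"ay": 0.0,"az": 0.0,"gripper": 0.0}])

```text
t: 13.35
tcp_pos: [0.4401, -0.184, 0.1768]
tcp_rot: [3.141, 0.002, 1.57]
ft_force: [-0.7, -7.7, 3.7]
grip_width: -0.001
finger_force: 0.0
```

Call:
drive_tool(targets=[{"tx": 0.0007,"ty": 0.0,"tz": 0.0,"ax": 0.0,"ay": 0.0,"az": 0.0,"gripper": 0.0},{"tx": 0.0014,"ty": 0.0,"tz": 0.0,"ax": 0.0,"ay": 0.0,"az": 0.0,"gripper": 0.0},{"tx": 0.002,"ty": 0.0,"tz": 0.0,"ax": 0.0,"ay": 0.0,"az": 0.0,"gripper": 0.0}])

```text
t: 13.6
tcp_pos: [0.4402, -0.1821, 0.1768]
tcp_rot: [3.141, 0.002, 1.57]
ft_force: [-0.4, -8.5, 2.4]
grip_width: -0.002
finger_force: 0.0
```

Call:
drive_tool(targets=[{"tx": 0.0005,"ty": 0.0,"tz": 0.0,"ax": 0.0,"ay": 0.0,"az": 0.0,"gripper": 0.0},{"tx": 0.001,"ty": 0.0,"tz": 0.0,"ax": 0.0,"ay": 0.0,"az": 0.0,"gripper": 0.0}])

```text
t: 13.77
tcp_pos: [0.4401, -0.1812, 0.1768]
tcp_rot: [3.141, 0.002, 1.57]
ft_force: [-0.7, -8.6, 3.6]
grip_width: 0.001
finger_force: 0.0
```

Call:
drive_tool(targets=[{"tx": 0.0007,"ty": 0.0,"tz": 0.0,"ax": 0.0,"ay": 0.0,"az": 0.0,"gripper": 0.0},{"tx": 0.0014,"ty": 0.0,"tz": 0.0,"ax": 0.0,"ay": 0.0,"az": 0.0,"gripper": 0.0},{"tx": 0.002,"ty": 0.0,"tz": 0.0,"ax": 0.0,"ay": 0.0,"az": 0.0,"gripper": 0.0}])

```text
t: 14.02
tcp_pos: [0.4401, -0.1791, 0.1768]
tcp_rot: [3.141, 0.002, 1.57]
ft_force: [-0.2, -8.2, 3.2]
grip_width: -0.001
finger_force: 0.0
```

Call:
drive_tool(targets=[{"tx": 0.0005,"ty": 0.0,"tz": 0.0,"ax": 0.0,"ay": 0.0,"az": 0.0,"gripper": 0.0},{"tx": 0.001,"ty": 0.0,"tz": 0.0,"ax": 0.0,"ay": 0.0,"az": 0.0,"gripper": 0.0}])

```text
t: 14.18
tcp_pos: [0.4402, -0.1782, 0.1768]
tcp_rot: [3.141, 0.002, 1.569]
ft_force: [-1.6, -9.2, 3.1]
grip_width: 0.0
finger_force: 0.0
```

Call:
drive_tool(targets=[{"tx": 0.0007,"ty": 0.0,"tz": 0.0,"ax": 0.0,"ay": 0.0,"az": 0.0,"gripper": 0.0},{"tx": 0.0014,"ty": 0.0,"tz": 0.0,"ax": 0.0,"ay": 0.0,"az": 0.0,"gripper": 0.0},{"tx": 0.002,"ty": 0.0,"tz": 0.0,"ax": 0.0,"ay": 0.0,"az": 0.0,"gripper": 0.0}])

```text
t: 14.43
tcp_pos: [0.4402, -0.1766, 0.1769]
tcp_rot: [3.14, 0.002, 1.569]
ft_force: [-0.5, -11.5, 4.1]
grip_width: 0.0
finger_force: 0.0
```

Call:
drive_tool(targets=[{"tx": 0.0004,"ty": 0.0,"tz": 0.0,"ax": 0.0,"ay": 0.0,"az": 0.0,"gripper": 0.0},{"tx": 0.0008,"ty": 0.0,"tz": 0.0,"ax": 0.0,"ay": 0.0,"az": 0.0,"gripper": 0.0},{"tx": 0.0008,"ty": 0.0,"tz": 0.0,"ax": 0.0,"ay": 0.0,"az": 0.0,"gripper": 0.0}])

```text
t: 14.68
tcp_pos: [0.4402, -0.1759, 0.1769]
tcp_rot: [3.14, 0.003, 1.569]
ft_force: [-1.3, -13.6, 4.4]
grip_width: 0.001
finger_force: 0.0
```

Call:
drive_tool(targets=[{"tx": 0.0004,"ty": 0.0,"tz": 0.0,"ax": 0.0,"ay": 0.0,"az": 0.0,"gripper": 0.0},{"tx": 0.0008,"ty": 0.0,"tz": 0.0,"ax": 0.0,"ay": 0.0,"az": 0.0,"gripper": 0.0},{"tx": 0.0008,"ty": 0.0,"tz": 0.0,"ax": 0.0,"ay": 0.0,"az": 0.0,"gripper": 0.0}])

```text
t: 14.93
tcp_pos: [0.4401, -0.1753, 0.1769]
tcp_rot: [3.14, 0.003, 1.569]
ft_force: [-1.9, -13.9, 4.3]
grip_width: 0.002
finger_force: 0.0
```

Call:
drive_tool(targets=[{"tx": 0.0005,"ty": 0.0,"tz": 0.0,"ax": 0.0,"ay": 0.0,"az": 0.0,"gripper": 0.0},{"tx": 0.001,"ty": 0.0,"tz": 0.0,"ax": 0.0,"ay": 0.0,"az": 0.0,"gripper": 0.0},{"tx": 0.001,"ty": 0.0,"tz": 0.0,"ax": 0.0,"ay": 0.0,"az": 0.0,"gripper": 0.0}])

```text
t: 15.18
tcp_pos: [0.4402, -0.1745, 0.1769]
tcp_rot: [3.14, 0.003, 1.569]
ft_force: [-0.5, -16.0, 5.9]
grip_width: -0.001
finger_force: 0.0
```

Call:
drive_tool(targets=[{"tx": 0.0005,"ty": 0.0,"tz": 0.0,"ax": 0.0,"ay": 0.0,"az": 0.0,"gripper": 0.0},{"tx": 0.001,"ty": 0.0,"tz": 0.0,"ax": 0.0,"ay": 0.0,"az": 0.0,"gripper": 0.0},{"tx": 0.0015,"ty": 0.0,"tz": 0.0,"ax": 0.0,"ay": 0.0,"az": 0.0,"gripper": 0.0},{"tx": 0.0015,"ty": 0.0,"tz": 0.0,"ax": 0.0,"ay": 0.0,"az": 0.0,"gripper": 0.0}])

```text
t: 15.52
tcp_pos: [0.4402, -0.1734, 0.177]
tcp_rot: [3.14, 0.004, 1.568]
ft_force: [-2.1, -17.3, 6.1]
grip_width: -0.004
finger_force: 0.4
```

Run:
```python
from h import *
im=grab('scene'); s=env.observe(); print(s['ft_force'].round(1),s['tcp_pos'].round(4),s['ft_torque'].round(2))
cv2.imwrite('pics/scene5.png',cv2.resize(im['frame'][160:280,320:450],None,fx=5,fy=5,interpolation=cv2.INTER_CUBIC))
```

```text
[ -1.4 -18.    5.3] [ 0.4402 -0.1734  0.177 ] [-3.21  0.26 -0.04]
```

View pics/scene5.png

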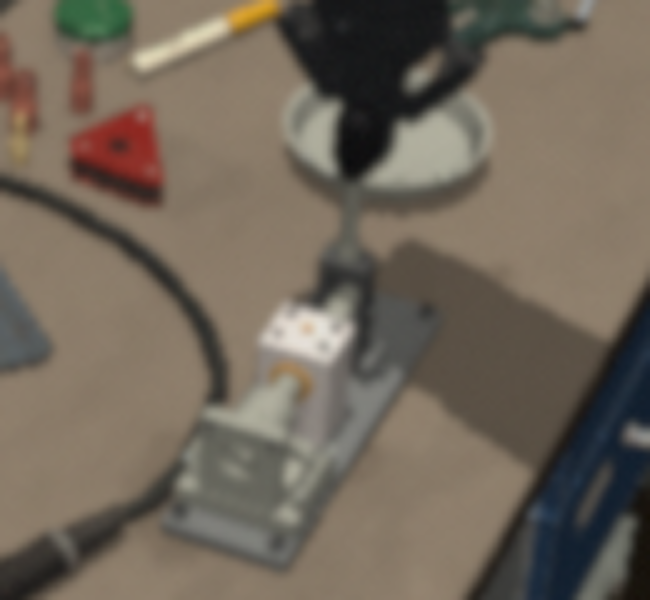

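The handle stands about upright and still touches the finger, at crop (360, 140), with the bracket in the nest. The force climbed steadily from 8 to 18 N over about 5 mm, far above the spring's 6–7 N, so the pin has firmly bound at about 0.5 rad. I stop here and ease the handle home.

Call:
drive_tool(targets=[{"tx": -0.001,"ty": 0.0,"tz": 0.0,"ax": 0.0,"ay": 0.0,"az": 0.0,"gripper": 0.0},{"tx": -0.002,"ty": 0.0,"tz": 0.0,"ax": 0.0,"ay": 0.0,"az": 0.0,"gripper": 0.0},{"tx": -0.003,"ty": 0.0,"tz": 0.0,"ax": 0.0,"ay": 0.0,"az": 0.0,"gripper": 0.0},{"tx": -0.004,"ty": 0.0,"tz": 0.0,"ax": 0.0,"ay": 0.0,"az": 0.0,"gripper": 0.0},{"tx": -0.005,"ty": 0.0,"tz": 0.0,"ax": 0.0,"ay": 0.0,"az": 0.0,"gripper": 0.0},{"tx": -0.006,"ty": 0.0,"tz": 0.0,"ax": 0.0,"ay": 0.0,"az": 0.0,"gripper": 0.0}])

```text
t: 16.07
tcp_pos: [0.4401, -0.1783, 0.1768]
tcp_rot: [3.141, 0.002, 1.569]
ft_force: [-0.3, -7.8, 3.3]
grip_width: 0.004
finger_force: 0.0
```

Call:
drive_tool(targets=[{"tx": -0.001,"ty": 0.0,"tz": 0.0,"ax": 0.0,"ay": 0.0,"az": 0.0,"gripper": 0.0},{"tx": -0.002,"ty": 0.0,"tz": 0.0,"ax": 0.0,"ay": 0.0,"az": 0.0,"gripper": 0.0},{"tx": -0.003,"ty": 0.0,"tz": 0.0,"ax": 0.0,"ay": 0.0,"az": 0.0,"gripper": 0.0},{"tx": -0.004,"ty": 0.0,"tz": 0.0,"ax": 0.0,"ay": 0.0,"az": 0.0,"gripper": 0.0},{"tx": -0.0055,"ty": 0.0,"tz": 0.0,"ax": 0.0,"ay": 0.0,"az": 0.0,"gripper": 0.0},{"tx": -0.007,"ty": 0.0,"tz": 0.0,"ax": 0.0,"ay": 0.0,"az": 0.0,"gripper": 0.0},{"tx": -0.0085,"ty": 0.0,"tz": 0.0,"ax": 0.0,"ay": 0.0,"az": 0.0,"gripper": 0.0},{"tx": -0.01,"ty": 0.0,"tz": 0.0,"ax": 0.0,"ay": 0.0,"az": 0.0,"gripper": 0.0}])

```text
t: 16.73
tcp_pos: [0.4401, -0.1878, 0.1766]
tcp_rot: [3.141, 0.001, 1.57]
ft_force: [-0.0, -6.2, -1.9]
grip_width: 0.003
finger_force: 0.0
```

Call:
drive_tool(targets=[{"tx": -0.002,"ty": 0.0,"tz": 0.0,"ax": 0.0,"ay": 0.0,"az": 0.0,"gripper": 0.0},{"tx": -0.004,"ty": 0.0,"tz": 0.0,"ax": 0.0,"ay": 0.0,"az": 0.0,"gripper": 0.0},{"tx": -0.006,"ty": 0.0,"tz": 0.0,"ax": 0.0,"ay": 0.0,"az": 0.0,"gripper": 0.0},{"tx": -0.008,"ty": 0.0,"tz": 0.0,"ax": 0.0,"ay": 0.0,"az": 0.0,"gripper": 0.0},{"tx": -0.01,"ty": 0.0,"tz": 0.0,"ax": 0.0,"ay": 0.0,"az": 0.0,"gripper": 0.0},{"tx": -0.012,"ty": 0.0,"tz": 0.0,"ax": 0.0,"ay": 0.0,"az": 0.0,"gripper": 0.0},{"tx": -0.014,"ty": 0.0,"tz": 0.0,"ax": 0.0,"ay": 0.0,"az": 0.0,"gripper": 0.0},{"tx": -0.016,"ty": 0.0,"tz": 0.0,"ax": 0.0,"ay": 0.0,"az": 0.0,"gripper": 0.0},{"tx": -0.018,"ty": 0.0,"tz": 0.0,"ax": 0.0,"ay": 0.0,"az": 0.0,"gripper": 0.0},{"tx": -0.02,"ty": 0.0,"tz": 0.0,"ax": 0.0,"ay": 0.0,"az": 0.0,"gripper": 0.0},{"tx": -0.022,"ty": 0.0,"tz": 0.0,"ax": 0.0,"ay": 0.0,"az": 0.0,"gripper": 0.0},{"tx": -0.024,"ty": 0.0,"tz": 0.0,"ax": 0.0,"ay": 0.0,"az": 0.0,"gripper": 0.0}])

```text
t: 17.73
tcp_pos: [0.44, -0.2118, 0.1766]
tcp_rot: [3.141, 0.001, 1.57]
ft_force: [0.2, -6.1, -1.5]
grip_width: -0.002
finger_force: 0.0
```

Call:
drive_tool(targets=[{"tx": -0.002,"ty": 0.0,"tz": 0.0,"ax": 0.0,"ay": 0.0,"az": 0.0,"gripper": 0.0},{"tx": -0.004,"ty": 0.0,"tz": 0.0,"ax": 0.0,"ay": 0.0,"az": 0.0,"gripper": 0.0},{"tx": -0.006,"ty": 0.0,"tz": 0.0,"ax": 0.0,"ay": 0.0,"az": 0.0,"gripper": 0.0},{"tx": -0.008,"ty": 0.0,"tz": 0.0,"ax": 0.0,"ay": 0.0,"az": 0.0,"gripper": 0.0},{"tx": -0.01,"ty": 0.0,"tz": 0.0,"ax": 0.0,"ay": 0.0,"az": 0.0,"gripper": 0.0},{"tx": -0.012,"ty": 0.0,"tz": 0.0,"ax": 0.0,"ay": 0.0,"az": 0.0,"gripper": 0.0},{"tx": -0.014,"ty": 0.0,"tz": 0.0,"ax": 0.0,"ay": 0.0,"az": 0.0,"gripper": 0.0},{"tx": -0.016,"ty": 0.0,"tz": 0.0,"ax": 0.0,"ay": 0.0,"az": 0.0,"gripper": 0.0},{"tx": -0.018,"ty": 0.0,"tz": 0.0,"ax": 0.0,"ay": 0.0,"az": 0.0,"gripper": 0.0},{"tx": -0.02,"ty": 0.0,"tz": 0.0,"ax": 0.0,"ay": 0.0,"az": 0.0,"gripper": 0.0},{"tx": -0.022,"ty": 0.0,"tz": 0.0,"ax": 0.0,"ay": 0.0,"az": 0.0,"gripper": 0.0},{"tx": -0.024,"ty": 0.0,"tz": 0.0,"ax": 0.0,"ay": 0.0,"az": 0.0,"gripper": 0.0}])

```text
t: 18.73
tcp_pos: [0.44, -0.2357, 0.1766]
tcp_rot: [3.141, 0.001, 1.57]
ft_force: [0.4, -5.0, -2.2]
grip_width: -0.001
finger_force: 0.7
```

Call:
drive_tool(targets=[{"tx": -0.002,"ty": 0.0,"tz": 0.0,"ax": 0.0,"ay": 0.0,"az": 0.0,"gripper": 0.0},{"tx": -0.004,"ty": 0.0,"tz": 0.0,"ax": 0.0,"ay": 0.0,"az": 0.0,"gripper": 0.0},{"tx": -0.006,"ty": 0.0,"tz": 0.0,"ax": 0.0,"ay": 0.0,"az": 0.0,"gripper": 0.0},{"tx": -0.008,"ty": 0.0,"tz": 0.0,"ax": 0.0,"ay": 0.0,"az": 0.0,"gripper": 0.0},{"tx": -0.01,"ty": 0.0,"tz": 0.0,"ax": 0.0,"ay": 0.0,"az": 0.0,"gripper": 0.0},{"tx": -0.012,"ty": 0.0,"tz": 0.0,"ax": 0.0,"ay": 0.0,"az": 0.0,"gripper": 0.0},{"tx": -0.014,"ty": 0.0,"tz": 0.0,"ax": 0.0,"ay": 0.0,"az": 0.0,"gripper": 0.0},{"tx": -0.016,"ty": 0.0,"tz": 0.0,"ax": 0.0,"ay": 0.0,"az": 0.0,"gripper": 0.0},{"tx": -0.018,"ty": 0.0,"tz": 0.0,"ax": 0.0,"ay": 0.0,"az": 0.0,"gripper": 0.0},{"tx": -0.02,"ty": 0.0,"tz": 0.0,"ax": 0.0,"ay": 0.0,"az": 0.0,"gripper": 0.0},{"tx": -0.022,"ty": 0.0,"tz": 0.0,"ax": 0.0,"ay": 0.0,"az": 0.0,"gripper": 0.0},{"tx": -0.023,"ty": 0.0,"tz": 0.0,"ax": 0.0,"ay": 0.0,"az": 0.0,"gripper": 0.0}])

```text
t: 19.73
tcp_pos: [0.44, -0.2583, 0.1765]
tcp_rot: [-3.142, 0.0, 1.571]
ft_force: [-0.1, -4.0, -2.2]
grip_width: 0.003
finger_force: 2.0
```

Still in contact at about 4 N. The last stretch goes slower, until the force vanishes.

Call:
drive_tool(targets=[{"tx": -0.001,"ty": 0.0,"tz": 0.0,"ax": 0.0,"ay": 0.0,"az": 0.0,"gripper": 0.0},{"tx": -0.002,"ty": 0.0,"tz": 0.0,"ax": 0.0,"ay": 0.0,"az": 0.0,"gripper": 0.0},{"tx": -0.003,"ty": 0.0,"tz": 0.0,"ax": 0.0,"ay": 0.0,"az": 0.0,"gripper": 0.0},{"tx": -0.004,"ty": 0.0,"tz": 0.0,"ax": 0.0,"ay": 0.0,"az": 0.0,"gripper": 0.0},{"tx": -0.005,"ty": 0.0,"tz": 0.0,"ax": 0.0,"ay": 0.0,"az": 0.0,"gripper": 0.0},{"tx": -0.006,"ty": 0.0,"tz": 0.0,"ax": 0.0,"ay": 0.0,"az": 0.0,"gripper": 0.0},{"tx": -0.007,"ty": 0.0,"tz": 0.0,"ax": 0.0,"ay": 0.0,"az": 0.0,"gripper": 0.0},{"tx": -0.008,"ty": 0.0,"tz": 0.0,"ax": 0.0,"ay": 0.0,"az": 0.0,"gripper": 0.0}])

```text
t: 20.4
tcp_pos: [0.44, -0.2661, 0.1765]
tcp_rot: [-3.142, 0.0, 1.571]
ft_force: [-1.1, -3.5, -2.7]
grip_width: 0.001
finger_force: 1.9
```

Call:
drive_tool(targets=[{"tx": -0.001,"ty": 0.0,"tz": 0.0,"ax": 0.0,"ay": 0.0,"az": 0.0,"gripper": 0.0},{"tx": -0.002,"ty": 0.0,"tz": 0.0,"ax": 0.0,"ay": 0.0,"az": 0.0,"gripper": 0.0},{"tx": -0.003,"ty": 0.0,"tz": 0.0,"ax": 0.0,"ay": 0.0,"az": 0.0,"gripper": 0.0},{"tx": -0.004,"ty": 0.0,"tz": 0.0,"ax": 0.0,"ay": 0.0,"az": 0.0,"gripper": 0.0},{"tx": -0.005,"ty": 0.0,"tz": 0.0,"ax": 0.0,"ay": 0.0,"az": 0.0,"gripper": 0.0},{"tx": -0.006,"ty": 0.0,"tz": 0.0,"ax": 0.0,"ay": 0.0,"az": 0.0,"gripper": 0.0},{"tx": -0.007,"ty": 0.0,"tz": 0.0,"ax": 0.0,"ay": 0.0,"az": 0.0,"gripper": 0.0},{"tx": -0.008,"ty": 0.0,"tz": 0.0,"ax": 0.0,"ay": 0.0,"az": 0.0,"gripper": 0.0}])

```text
t: 21.07
tcp_pos: [0.4401, -0.274, 0.1765]
tcp_rot: [-3.142, 0.0, 1.571]
ft_force: [0.2, 0.4, 0.2]
grip_width: -0.001
finger_force: 0.0
```

Force is zero, so the handle is home. I'll back off, rise, and return over the nest with the gripper open.

Call:
drive_tool(targets=[{"tx": -0.015,"ty": 0.0,"tz": 0.0,"ax": 0.0,"ay": 0.0,"az": 0.0,"gripper": 0.0},{"tx": -0.026,"ty": 0.0,"tz": 0.0,"ax": 0.0,"ay": 0.0,"az": 0.0,"gripper": 0.0},{"tx": -0.026,"ty": 0.0,"tz": -0.03,"ax": 0.0,"ay": 0.0,"az": 0.0,"gripper": 0.0},{"tx": -0.026,"ty": 0.0,"tz": -0.065,"ax": 0.0,"ay": 0.0,"az": 0.0,"gripper": 0.0},{"tx": -0.026,"ty": 0.0,"tz": -0.09,"ax": 0.0,"ay": 0.0,"az": 0.0,"gripper": 0.0},{"tx": -0.026,"ty": 0.0,"tz": -0.09,"ax": 0.0,"ay": 0.0,"az": 0.0,"gripper": 0.1},{"tx": 0.01,"ty": 0.0,"tz": -0.09,"ax": 0.0,"ay": 0.0,"az": 0.0,"gripper": 0.3},{"tx": 0.05,"ty": 0.0,"tz": -0.09,"ax": 0.0,"ay": 0.0,"az": 0.0,"gripper": 0.5},{"tx": 0.09,"ty": 0.0,"tz": -0.09,"ax": 0.0,"ay": 0.0,"az": 0.0,"gripper": 0.8},{"tx": 0.13,"ty": 0.0,"tz": -0.09,"ax": 0.0,"ay": 0.0,"az": 0.0,"gripper": 0.8},{"tx": 0.17,"ty": 0.0,"tz": -0.09,"ax": 0.0,"ay": 0.0,"az": 0.0,"gripper": 0.8},{"tx": 0.21,"ty": 0.0,"tz": -0.09,"ax": 0.0,"ay": 0.0,"az": 0.0,"gripper": 0.8}])

```text
t: 22.07
tcp_pos: [0.4397, -0.0626, 0.2665]
tcp_rot: [3.142, 0.0, 1.57]
ft_force: [1.7, -0.5, -0.4]
grip_width: 0.797
finger_force: 0.0
```

Call:
drive_tool(targets=[{"tx": 0.025,"ty": 0.0,"tz": 0.0,"ax": 0.0,"ay": 0.0,"az": 0.0,"gripper": 0.8},{"tx": 0.0375,"ty": 0.0,"tz": 0.0,"ax": 0.0,"ay": 0.0,"az": 0.0,"gripper": 0.8},{"tx": 0.0375,"ty": 0.0,"tz": 0.0,"ax": 0.0,"ay": 0.0,"az": 0.0,"gripper": 0.8},{"tx": 0.0375,"ty": 0.0,"tz": 0.0,"ax": 0.0,"ay": 0.0,"az": 0.0,"gripper": 0.8}])

```text
t: 22.4
tcp_pos: [0.4401, -0.0267, 0.2664]
tcp_rot: [-3.141, 0.0, 1.571]
ft_force: [0.3, 0.2, 1.1]
grip_width: 0.798
finger_force: 0.0
```

Run:
```python
from h import *
im=grab('scene'); go(.4407,-.0263,.073,90)
k=cv2.resize(im['frame'][160:280,330:440],None,fx=5,fy=5,interpolation=cv2.INTER_CUBIC); cv2.imwrite('pics/scene6.png',k)
```

```text
t 22.45 pos [ 0.4401 -0.0274  0.2664] rpy [-1.7999e+02  3.0000e-02  8.9960e+01] F [-0.2  0.2  0.7] grip 0.799
shift [0.0012 0.0006 0.1934] turn [-0.0001  0.0006 -0.0008]
```

View pics/scene6.png

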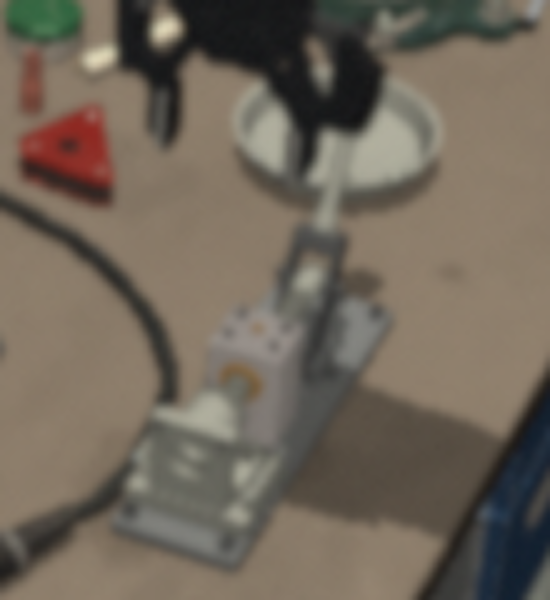

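The handle leans back at home at crop (340, 150), the pin is drawn out, and the bracket is still in the nest at (195, 410). I'll pick it up.

Call:
drive_tool(targets=[{"tx": 0.001,"ty": 0.0005,"tz": 0.04,"ax": 0.0,"ay": 0.0,"az": 0.0,"gripper": 0.8},{"tx": 0.001,"ty": 0.0005,"tz": 0.08,"ax": 0.0,"ay": 0.0,"az": 0.0,"gripper": 0.8},{"tx": 0.001,"ty": 0.0005,"tz": 0.12,"ax": 0.0,"ay": 0.0,"az": 0.0,"gripper": 0.8},{"tx": 0.001,"ty": 0.0005,"tz": 0.15,"ax": 0.0,"ay": 0.0,"az": 0.0,"gripper": 0.8},{"tx": 0.001,"ty": 0.0005,"tz": 0.175,"ax": 0.0,"ay": 0.0,"az": 0.0,"gripper": 0.8},{"tx": 0.001,"ty": 0.0005,"tz": 0.188,"ax": 0.0,"ay": 0.0,"az": 0.0,"gripper": 0.75},{"tx": 0.001,"ty": 0.0005,"tz": 0.192,"ax": 0.0,"ay": 0.0,"az": 0.0,"gripper": 0.7},{"tx": 0.001,"ty": 0.0005,"tz": 0.192,"ax": 0.0,"ay": 0.0,"az": 0.0,"gripper": 0.7}])

```text
t: 23.12
tcp_pos: [0.4402, -0.0266, 0.0739]
tcp_rot: [-3.14, 0.0, 1.569]
ft_force: [-0.9, -0.7, -0.0]
grip_width: 0.702
finger_force: 0.0
```

Call:
drive_tool(grip_force=35, targets=[{"tx": 0.0,"ty": 0.0,"tz": 0.0,"ax": 0.0,"ay": 0.0,"az": 0.0,"gripper": 0.55},{"tx": 0.0,"ty": 0.0,"tz": 0.0,"ax": 0.0,"ay": 0.0,"az": 0.0,"gripper": 0.42},{"tx": 0.0,"ty": 0.0,"tz": 0.0,"ax": 0.0,"ay": 0.0,"az": 0.0,"gripper": 0.3},{"tx": 0.0,"ty": 0.0,"tz": 0.0,"ax": 0.0,"ay": 0.0,"az": 0.0,"gripper": 0.2},{"tx": 0.0,"ty": 0.0,"tz": 0.0,"ax": 0.0,"ay": 0.0,"az": 0.0,"gripper": 0.2},{"tx": 0.0,"ty": 0.0,"tz": 0.0,"ax": 0.0,"ay": 0.0,"az": 0.0,"gripper": 0.2}])

```text
t: 23.62
tcp_pos: [0.4407, -0.0258, 0.0755]
tcp_rot: [3.14, 0.0, 1.571]
ft_force: [-2.1, -2.2, 7.8]
grip_width: 0.373
finger_force: 34.4
```

Call:
drive_tool(targets=[{"tx": 0.0,"ty": 0.0,"tz": -0.006,"ax": 0.0,"ay": 0.0,"az": 0.0,"gripper": 0.2},{"tx": 0.0,"ty": 0.0,"tz": -0.02,"ax": 0.0,"ay": 0.0,"az": 0.0,"gripper": 0.2},{"tx": 0.0,"ty": 0.0,"tz": -0.05,"ax": 0.0,"ay": 0.0,"az": 0.0,"gripper": 0.2},{"tx": 0.0,"ty": 0.0,"tz": -0.09,"ax": 0.0,"ay": 0.0,"az": 0.0,"gripper": 0.2},{"tx": 0.0,"ty": 0.0,"tz": -0.13,"ax": 0.0,"ay": 0.0,"az": 0.0,"gripper": 0.2},{"tx": 0.0,"ty": 0.0,"tz": -0.17,"ax": 0.0,"ay": 0.0,"az": 0.0,"gripper": 0.2},{"tx": 0.0,"ty": 0.0,"tz": -0.205,"ax": 0.0,"ay": 0.0,"az": 0.0,"gripper": 0.2},{"tx": 0.0,"ty": 0.0,"tz": -0.205,"ax": 0.0,"ay": 0.0,"az": 0.0,"gripper": 0.2}])

```text
t: 24.28
tcp_pos: [0.4416, -0.0257, 0.2857]
tcp_rot: [3.133, -0.0, 1.571]
ft_force: [-0.0, -0.1, -3.0]
grip_width: 0.37
finger_force: 36.4
```

The bracket is held. It bound, so it goes to the dish.

Call:
drive_tool(targets=[{"tx": -0.03,"ty": 0.005,"tz": 0.0,"ax": 0.0,"ay": 0.0,"az": 0.04,"gripper": 0.2},{"tx": -0.065,"ty": 0.011,"tz": 0.0,"ax": 0.0,"ay": 0.0,"az": 0.09,"gripper": 0.2},{"tx": -0.1,"ty": 0.017,"tz": 0.0,"ax": 0.0,"ay": 0.0,"az": 0.14,"gripper": 0.2},{"tx": -0.135,"ty": 0.022,"tz": 0.0,"ax": 0.0,"ay": 0.0,"az": 0.19,"gripper": 0.2},{"tx": -0.17,"ty": 0.028,"tz": 0.0,"ax": 0.0,"ay": 0.0,"az": 0.24,"gripper": 0.2},{"tx": -0.205,"ty": 0.034,"tz": 0.0,"ax": 0.0,"ay": 0.0,"az": 0.29,"gripper": 0.2},{"tx": -0.24,"ty": 0.04,"tz": 0.0,"ax": 0.0,"ay": 0.0,"az": 0.34,"gripper": 0.2},{"tx": -0.275,"ty": 0.046,"tz": 0.0,"ax": 0.0,"ay": 0.0,"az": 0.39,"gripper": 0.2},{"tx": -0.31,"ty": 0.052,"tz": 0.0,"ax": 0.0,"ay": 0.0,"az": 0.44,"gripper": 0.2},{"tx": -0.34,"ty": 0.057,"tz": 0.0,"ax": 0.0,"ay": 0.0,"az": 0.49,"gripper": 0.2},{"tx": -0.363,"ty": 0.0605,"tz": 0.0,"ax": 0.0,"ay": 0.0,"az": 0.52,"gripper": 0.2},{"tx": -0.363,"ty": 0.0605,"tz": 0.0,"ax": 0.0,"ay": 0.0,"az": 0.52,"gripper": 0.2}])

```text
t: 25.28
tcp_pos: [0.4996, -0.3926, 0.2788]
tcp_rot: [-3.141, 0.002, 1.045]
ft_force: [-0.9, 0.9, -4.8]
grip_width: 0.368
finger_force: 36.7
```

Call:
drive_tool(targets=[{"tx": 0.0,"ty": 0.0,"tz": 0.03,"ax": 0.0,"ay": 0.0,"az": 0.0,"gripper": 0.2},{"tx": 0.0,"ty": 0.0,"tz": 0.07,"ax": 0.0,"ay": 0.0,"az": 0.0,"gripper": 0.2},{"tx": 0.0,"ty": 0.0,"tz": 0.11,"ax": 0.0,"ay": 0.0,"az": 0.0,"gripper": 0.2},{"tx": 0.0,"ty": 0.0,"tz": 0.15,"ax": 0.0,"ay": 0.0,"az": 0.0,"gripper": 0.2},{"tx": 0.0,"ty": 0.0,"tz": 0.18,"ax": 0.0,"ay": 0.0,"az": 0.0,"gripper": 0.2},{"tx": 0.0,"ty": 0.0,"tz": 0.2,"ax": 0.0,"ay": 0.0,"az": 0.0,"gripper": 0.2},{"tx": 0.0,"ty": 0.0,"tz": 0.21,"ax": 0.0,"ay": 0.0,"az": 0.0,"gripper": 0.2},{"tx": 0.0,"ty": 0.0,"tz": 0.21,"ax": 0.0,"ay": 0.0,"az": 0.0,"gripper": 0.2},{"tx": 0.0,"ty": 0.0,"tz": 0.21,"ax": 0.0,"ay": 0.0,"az": 0.0,"gripper": 0.2}])

```text
t: 26.03
tcp_pos: [0.5012, -0.3886, 0.0705]
tcp_rot: [3.141, 0.0, 1.051]
ft_force: [0.1, -0.3, -3.9]
grip_width: 0.372
finger_force: 36.6
```

Call:
drive_tool(targets=[{"tx": 0.0,"ty": 0.0,"tz": 0.004,"ax": 0.0,"ay": 0.0,"az": 0.0,"gripper": 0.2},{"tx": 0.0,"ty": 0.0,"tz": 0.008,"ax": 0.0,"ay": 0.0,"az": 0.0,"gripper": 0.2},{"tx": 0.0,"ty": 0.0,"tz": 0.012,"ax": 0.0,"ay": 0.0,"az": 0.0,"gripper": 0.2},{"tx": 0.0,"ty": 0.0,"tz": 0.014,"ax": 0.0,"ay": 0.0,"az": 0.0,"gripper": 0.2},{"tx": 0.0,"ty": 0.0,"tz": 0.014,"ax": 0.0,"ay": 0.0,"az": 0.0,"gripper": 0.2}])

```text
t: 26.45
tcp_pos: [0.5011, -0.3885, 0.0557]
tcp_rot: [3.141, 0.0, 1.051]
ft_force: [0.1, -0.1, -3.2]
grip_width: 0.373
finger_force: 36.8
```

Call:
drive_tool(targets=[{"tx": 0.0,"ty": 0.0,"tz": 0.0007,"ax": 0.0,"ay": 0.0,"az": 0.0,"gripper": 0.2},{"tx": 0.0,"ty": 0.0,"tz": 0.0014,"ax": 0.0,"ay": 0.0,"az": 0.0,"gripper": 0.2},{"tx": 0.0,"ty": 0.0,"tz": 0.0014,"ax": 0.0,"ay": 0.0,"az": 0.0,"gripper": 0.2}])

```text
t: 26.7
tcp_pos: [0.5011, -0.3886, 0.0555]
tcp_rot: [3.141, 0.0, 1.051]
ft_force: [-5.9, 5.6, 21.4]
grip_width: 0.373
finger_force: 39.7
```

On the dish floor. I'll release and rise clear.

Call:
drive_tool(targets=[{"tx": 0.0,"ty": 0.0,"tz": -0.0008,"ax": 0.0,"ay": 0.0,"az": 0.0,"gripper": 0.38},{"tx": 0.0,"ty": 0.0,"tz": -0.0008,"ax": 0.0,"ay": 0.0,"az": 0.0,"gripper": 0.5},{"tx": 0.0,"ty": 0.0,"tz": -0.0008,"ax": 0.0,"ay": 0.0,"az": 0.0,"gripper": 0.65},{"tx": 0.0,"ty": 0.0,"tz": -0.0008,"ax": 0.0,"ay": 0.0,"az": 0.0,"gripper": 0.65},{"tx": 0.0,"ty": 0.0,"tz": -0.02,"ax": 0.0,"ay": 0.0,"az": 0.0,"gripper": 0.65},{"tx": 0.0,"ty": 0.0,"tz": -0.06,"ax": 0.0,"ay": 0.0,"az": 0.0,"gripper": 0.65},{"tx": 0.0,"ty": 0.0,"tz": -0.1,"ax": 0.0,"ay": 0.0,"az": 0.0,"gripper": 0.65},{"tx": 0.0,"ty": 0.0,"tz": -0.14,"ax": 0.0,"ay": 0.0,"az": 0.0,"gripper": 0.65},{"tx": 0.0,"ty": 0.0,"tz": -0.18,"ax": 0.0,"ay": 0.0,"az": 0.0,"gripper": 0.65},{"tx": 0.0,"ty": 0.0,"tz": -0.22,"ax": 0.0,"ay": 0.0,"az": 0.0,"gripper": 0.65},{"tx": 0.0,"ty": 0.0,"tz": -0.25,"ax": 0.0,"ay": 0.0,"az": 0.0,"gripper": 0.65},{"tx": 0.0,"ty": 0.0,"tz": -0.25,"ax": 0.0,"ay": 0.0,"az": 0.0,"gripper": 0.65}])

```text
t: 27.7
tcp_pos: [0.5019, -0.3896, 0.3103]
tcp_rot: [3.133, 0.001, 1.051]
ft_force: [0.1, -0.2, -0.5]
grip_width: 0.654
finger_force: 0.0
```

Run:
```python
from h import *
im=grab('scene'); go(.5,-.39,.3,60)
P=cloud(im); Q=P.reshape(-1,3); k=(np.hypot(Q[:,0]-.501,Q[:,1]+.389)<.03)&(Q[:,2]>.03)&(Q[:,2]<.09); print(k.sum(),np.percentile(Q[k,2],[50,90,99]).round(3) if k.any() else '')
p=im['view']@[.5,-.389,.05,1]; u=int(im['cx']+im['fx']*p[0]/-p[2]); v=int(im['cy']-im['fy']*p[1]/-p[2])
cv2.imwrite('pics/scene7.png',cv2.resize(im['frame'][max(v-60,0):v+90,u-90:u+60],None,fx=4,fy=4,interpolation=cv2.INTER_CUBIC))
```

```text
t 27.75 pos [ 0.5016 -0.3891  0.307 ] rpy [1.7972e+02 4.0000e-02 6.0210e+01] F [-0.5 -0.4 -0.7] grip 0.652
shift [-0.0016 -0.0009  0.007 ] turn [0.0048 0.0007 0.0037]
48 [0.044 0.059 0.062]
```

View pics/scene7.png

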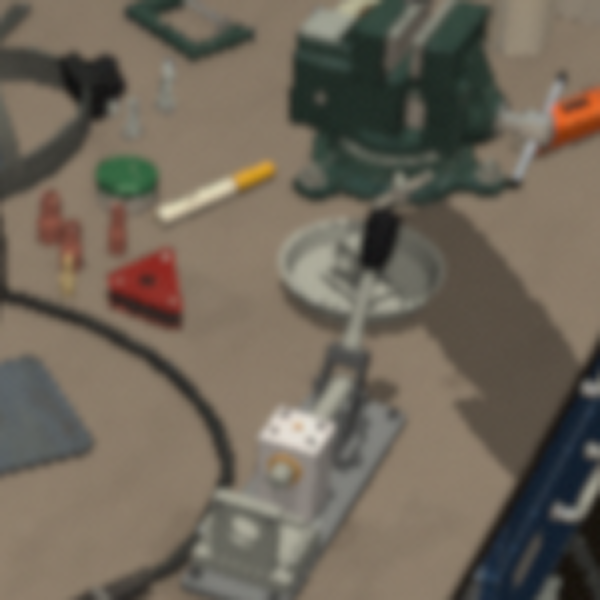

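The bracket stands upright in the dish at crop (350, 265), its top at about 57–60 mm. The nest is empty, the handle is home at (380, 235), and the robot touches nothing. Handing in.

```bash
python3 -c "
from station import env
print(env.sign_off())"
```

```text
the job is handed in; nothing more can be done
None
```

I gauged the bracket nearest the gauge, and the pin bound at about half stroke (the force climbed from 8 to about 18 N). I eased the handle home under control, stood the bracket upright in the round dish as a reject, and handed the job in at about 28 s.

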